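# Set up the bench shear for a cut

### The arm

A 6-joint arm with a two-finger parallel gripper is mounted at the origin on the work surface. World frame = base frame: x ahead of the robot, y to its left, z up, the work surface at z = 0. Lengths are in m, angles in rad, forces in N, time in s.
With the tool pointing down it reaches from about 0.375 to 0.975 m from the base axis. Payload 3.8 kg.
Tool frame: the origin (TCP) lies on the centre line of the jaws, within the pads' length; the fingertips stand 14 mm ahead of it and the grasp point (between the pads) lies 5 mm behind it; x points along the fingers, y is the direction in which the jaws open and shut, and the axes are right-handed (so a half turn about x gives the same grasp; the last joint's range is limited). The gripper opens to 85 mm and grips with 20 to 120 N. Pads are 22 mm wide; open, the fingers measure 114 mm over their backs; the gripper's body (76 mm by 85 mm) begins 54 mm behind the grasp point. The pads swing forward as they close: fully open they stand 13 mm farther back than shut.
Start: joints at [-1.224, 0.264, 1.604, -0, 1.274, -0.037], TCP at [0.253, -0.626, 0.245] pointing down, gripper open.
Joint ranges: [-2.63, 2.63], [-0.94, 2.18], [0.31, 2.57], [-1.31, 4.45], [0, 2.66], [-2.55, 2.55]. Speed limits (rad/s): [2.57, 2.57, 3.14, 3.14, 3.14, 3.14].

### API

Orientations are given as a rotation vector (axis times angle).
In Python, from workcell import bot gives the robot as it stands.
- The arm moves only by the shell command python3 -m creep 'ROWS' [FORCE]. ROWS is JSON, a list of rows, each an object with "grip": the finger opening in cm, from 0 to 8.54; "dp": the shift along the tool's x, y, z in cm, a list of three; "rotation": the turn, a rotation vector about the tool's x, y, z in rad, a list of three. A call has 1 to 5 rows; each row is the pose to reach, as a shift and turn from the pose commanded when the call began, along the tool's axes at that moment; what a row does not reach only later rows make up. A row lasts 1/12 s, in which the tool goes at most 41.7 mm and 7.16 degrees, less where a joint would pass 70% of its speed; a pose out of reach is approached as far as the arm can. A call with a gripper value outside its range is refused whole. The fingers move at their own pace and stop on an object; FORCE is the grip in N (left out, the last holds). Time passes only in rows, so rows that repeat a pose let the fingers close. It gives the time, the measured TCP pose, the force and the opening at its end, in the units of the state.
- bot.read_state(): the state, without advancing time (a new reading comes with each control period).
- bot.read_camera(name): name is "side" or "top"; returns (picture, depth): 480x640x3 uint8, red, green, blue; 480x640 float32, m along the optical axis (not along the pixel's ray), 0 where there is no reading.
- bot.get_calibration(name): a dict with "fx", "fy", "cx", "cy" (pixels), "rvec" (rotation vector, rad) and "tvec" (3), from world to camera coordinates, as OpenCV has them. Camera axes: x right, y down, z forward; pixel columns grow to the right and rows downward; lengths in m; the calibration is good to about 2 mm. A picture is of the moment at which its call begins. get_calibration takes no time and is no camera call.
- bot.finish_job(): hands the job in, once; it reports no verdict.
The state is a dict: "time": time; "q": joint angles; "joint_vel": joint speeds; "joint_torque": joint torques, N m; "tool_pos": TCP position; "tcp_rot": TCP orientation; "wrist_force": force on the tool from outside, world axes, zero at the start; "torque": the same for the moment, N m; "width": opening from 0.0 (shut) to 1.0 (fully open).
Only numpy, scipy, OpenCV 4.12 (cv2) and the standard library are available. Lean on these libraries where they do the work, as an engineer would, in place of code of your own. Each camera call takes 0.05 s, during which the arm holds its last target.

### The job

Set the long strip of packing board up for its next cut in the bench shear: lift the blade arm by its knob past its balance point so that it rests fully open by itself, then lay the strip flat on the bed, square against the fence and with its end right up to the length stop, and let go. Leave the arm open and the other things on the bench where they are.

Things in the scene. Friction and masses are not known exactly. Their poses are not given: they have to be found in the camera images.
- blade_arm (a joint): Angle of the shear's steel blade arm, rad: 0 shut, 1.4 fully open on its buffer. Turns about the level axis through pivot, parallel to y of shear; the knob end rises and swings back towards the pivot. A 55 mm counterweight sits on its cranked tail. Below about 0.66 rad it falls shut, beyond that it swings open by itself within 3 s and stays; lifting takes 2 to 5 N at the knob.
- knob (a point): Centre of the black ball knob, 36 mm in diameter, at the free end of the blade arm nearest the robot. With the arm shut it lies 280 mm in front (-x of shear) of pivot and 25 mm above it, about 125 mm above the bench; free on both sides and above.
- pivot (a point): Centre of the pivot of the blade arm, 100 mm above the bench (fixed).
- shear: Bench shear, bolted down. Origin on the bench under the pivot, in the plane of the cut edge; x along the cut edge away from the knob, y left over the bed, z up. Steel bed: x -245 to -25, y 0 to 206, top z = 70 mm; fence across it, 100 mm this side of the pivot; blade arm over its right edge (y -12 to 0 mm). The open arm stays at y -26 to 12, x over -90 mm, up to z = 400 mm.
- fence_face (a point): Point on the fence's face at bed height (70 mm above the bench), 90 mm left of the cut edge, axes as shear. The fence is an aluminium bar 20 mm wide and 14 mm high along y (8 to 190 mm of shear); its face is this point's plane x = 0 and looks to -x. The strip's long edge goes against it.
- gauge_face (a point): Point on the length stop's face at bed height, axes as shear. The stop is an upright steel plate 50 mm wide (x), 6 mm thick, reaching 20 mm above the bed, on two rods 35 to 65 mm right (-y) of the cut edge; clamped, it does not yield. Its face is this point's plane y = 0 and looks to +y. The strip's right end, jutting past the cut edge, goes against it.
- strip_mid (a point): Centre of the long strip of tan packing board, 220 mm long (its y), 30 mm wide (its x), 6 mm thick, about 50 g, at first flat on the bench to the left of the shear. Rigid; either end and either side will do.
- offcut_a: Short off-cut of the same board, 50 x 30 x 6 mm, flat on the bench right of the shear; origin at the centre of its underside. Bystander.
- offcut_b: A second short off-cut, 50 x 30 x 6 mm, as the first. Bystander.
- hammer: Hammer, 280 mm long, lying on the bench right of the shear. Bystander.
- angle: Piece of steel angle, 200 mm long (its y), 26 x 26 mm, lying on the bench left of the strip; origin at the centre of its underside. Bystander.
- try_square: Small steel try square, stock 90 mm (its +y from the origin), blade 120 mm (its +x), 16 mm high, lying to the left of and beyond the shear's bed; origin at its outer corner. Bystander.
- grease_jar: Jar, 64 mm in diameter, 85 mm high, standing between the robot and the bed of the shear; origin at the centre of its underside. Bystander.
- oil_can: Steel oil can, 72 mm in diameter, 150 mm high with its spout, standing right of the shear; origin at the centre of its underside. Bystander.
- screwdriver: Screwdriver, 200 mm long (its x), lying on the bench on the right between the robot and the shear. Bystander.
Things that resemble listed ones, but are neither listed nor needed, are in the scene too. Of the things shaped like the part that bears strip_mid, the cardboard one is meant.

How it is judged:
By the outcome, as a careful person would: the job done as asked, in the order asked, and still so for the second after the job is handed in, with the robot touching nothing.
It also fails if it takes over 72 s, if anything falls off the work surface, if the arm or the gripper's body presses on something with over 40 N, if the wrist force passes 120 N, or if a joint passes its speed limit or range.

## Working session

There is one attempt and no reset: what is moved stays moved. The work goes in short steps, Python scripts to look and compute and a shell command to move; the robot and the scene stay as the last step left them, time stands still between calls to the robot, and variables do not carry over. Pictures are saved under pics/ and viewed, and the job is handed in when it is done.

```bash
ls; mkdir -p pics
python3 - <<'E'
from workcell import bot
import cv2,numpy as np
print(bot.read_state())
for n in("top","side"):
    p,d=bot.read_camera(n); cv2.imwrite(f"pics/{n}0.png",p[:,:,::-1]); np.savez(f"{n}0.npz",p=p,d=d); print(n,bot.get_calibration(n))
E
```

```text
pics
{'time': 0.0, 'q': array([-1.22389878e+00,  2.64776400e-01,  1.60540978e+00, -2.44394486e-05,
        1.27370280e+00, -3.69312317e-02]), 'joint_vel': array([ 0.00035491,  0.0007697 ,  0.0001256 , -0.00129045, -0.00099911,
        0.00078782]), 'joint_torque': array([-4.86880963e-04, -5.15108836e+01, -3.67312396e+01, -1.19086408e-04,
        1.30624854e-02, -1.99839345e-07]), 'tool_pos': array([ 0.25249643, -0.62522029,  0.24392701]), 'tcp_rot': array([ 2.01174459,  0.39329782, -2.01251848]), 'wrist_force': array([ 0.24416373, -0.62339616, -1.14402709]), 'torque': array([-0.04091775,  0.00530131,  0.00936041]), 'width': 0.9988221166744734}
top {'fx': 489.13373951981254, 'fy': 489.13373951981254, 'cx': 320.83261714644874, 'cy': 232.6198136755411, 'rvec': array([ 2.15388959, -2.16994529,  0.11668333]), 'tvec': array([0.01365515, 0.51954252, 1.36557095])}
side {'fx': 492.41487583364307, 'fy': 492.41487583364307, 'cx': 314.98680361558337, 'cy': 239.42984984998188, 'rvec': array([ 2.24459136, -0.28598266,  0.10669555]), 'tvec': array([-0.50820851,  0.14819623,  1.49299444])}
```

View pics/top0.png

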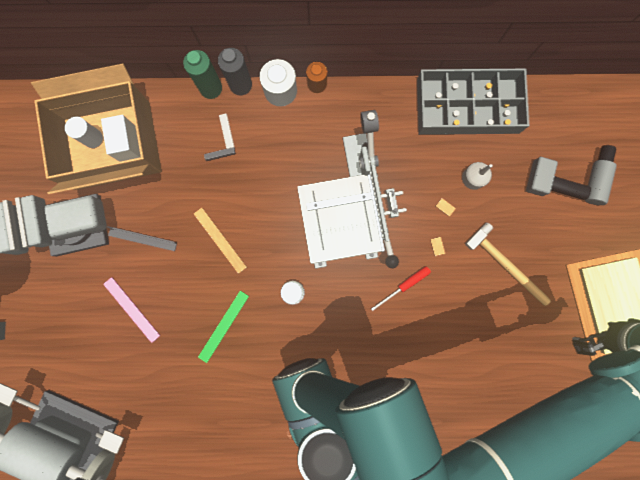

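View pics/side0.png

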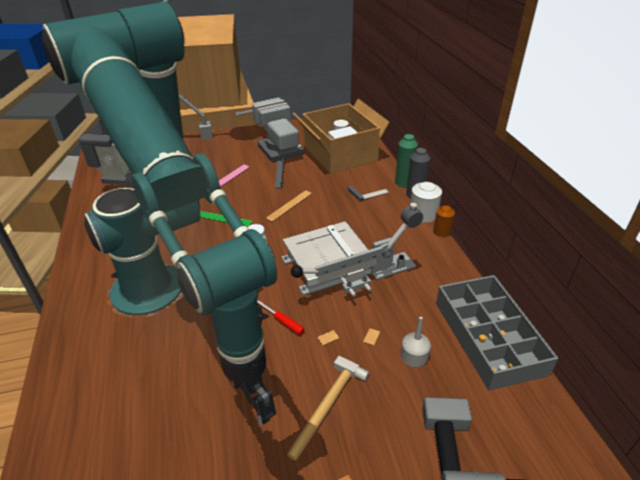

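The top view shows the tan strip at about (220,240), with pink and green look-alikes at (131,310) and (223,326). The shear bed is near (340,220), the knob at (392,261), the counterweight at (370,121), the jar at (292,292) and the length stop near (395,203). Next I'll zoom in and measure.

```bash
cat > h.py <<'E'
import numpy as np,cv2
from workcell import bot
def cal(n):
    c=bot.get_calibration(n);K=np.array([[c['fx'],0,c['cx']],[0,c['fy'],c['cy']],[0,0,1]])
    return K,cv2.Rodrigues(c['rvec'])[0],c['tvec']
def ray(n,uv,z):
    K,R,t=cal(n);uv=np.atleast_2d(uv).astype(float)
    d=np.c_[uv,np.ones(len(uv))]@np.linalg.inv(K).T@R; C=-R.T@t
    return C+d*((z-C[2])/d[:,2])[:,None]
def proj(n,P):
    K,R,t=cal(n);p=(np.atleast_2d(P)@R.T+t)@K.T
    return p[:,:2]/p[:,2:]
def dep(n,d):
    K,R,t=cal(n);v,u=np.mgrid[:480,:640]
    p=np.stack([u*d,v*d,d],-1).reshape(-1,3)@np.linalg.inv(K).T
    return ((p-t)@R).reshape(480,640,3)
def tri(u1,u2):
    A=[]
    for n,uv in(("top",u1),("side",u2)):
        K,R,t=cal(n);P=K@np.c_[R,t];A+= [uv[0]*P[2]-P[0],uv[1]*P[2]-P[1]]
    x=np.linalg.svd(np.array(A))[2][-1];return x[:3]/x[3]
def snap(tag):
    o={}
    for n in("top","side"):
        p,d=bot.read_camera(n);np.savez(f"{n}{tag}.npz",p=p,d=d);cv2.imwrite(f"pics/{n}{tag}.png",p[:,:,::-1]);o[n]=(p,d)
    return o
def crop(n,tag,x0,y0,x1,y1,s,out):
    p=np.load(f"{n}{tag}.npz")['p'][y0:y1,x0:x1,::-1]
    cv2.imwrite(f"pics/{out}.png",cv2.resize(p,None,fx=s,fy=s,interpolation=cv2.INTER_CUBIC))
E
python3 - <<'E'
from h import *
crop("top","0",285,100,415,280,3.3,"tc0"); crop("side","0",270,190,440,310,4.5,"sc0")
z=np.load("top0.npz");P=dep("top",z['d'])
hsv=cv2.cvtColor(z['p'],cv2.COLOR_RGB2HSV)
print("strip px",hsv[240,220],"bench h",P[270,250],P[320,450])
for (u,v) in [(220,240),(312,200),(340,235),(360,220),(392,261),(370,121),(292,292),(131,310)]: print((u,v),P[v,u].round(4),z['p'][v,u])
E
```

```text
strip px [ 20 114 243] bench h [0.41569177 0.21470725 0.00375046] [ 0.26934201 -0.35680959 -0.0011885 ]
(220, 240) [0.5028 0.3017 0.0077] [243 208 134]
(312, 200) [0.6063 0.0336 0.0724] [247 248 243]
(340, 235) [ 0.5073 -0.0431  0.077 ] [244 245 242]
(360, 220) [ 0.5489 -0.099   0.0739] [244 245 241]
(392, 261) [ 0.4309 -0.1742  0.1484] [102  96  90]
(370, 121) [ 0.7792 -0.1165  0.2238] [133 130 128]
(292, 292) [0.3526 0.0886 0.0859] [243 244 245]
(131, 310) [0.3044 0.5517 0.0096] [243 203 225]
```

View pics/tc0.png

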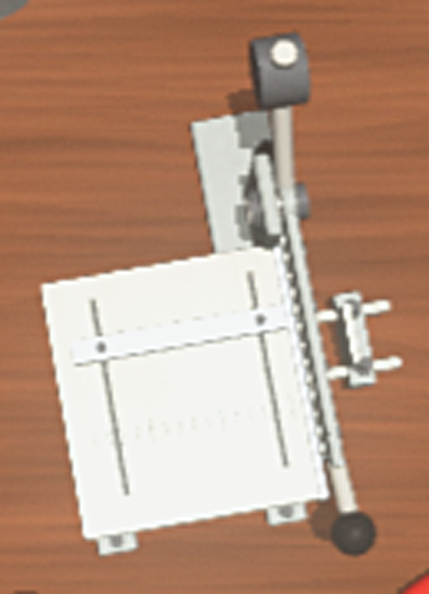

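View pics/sc0.png

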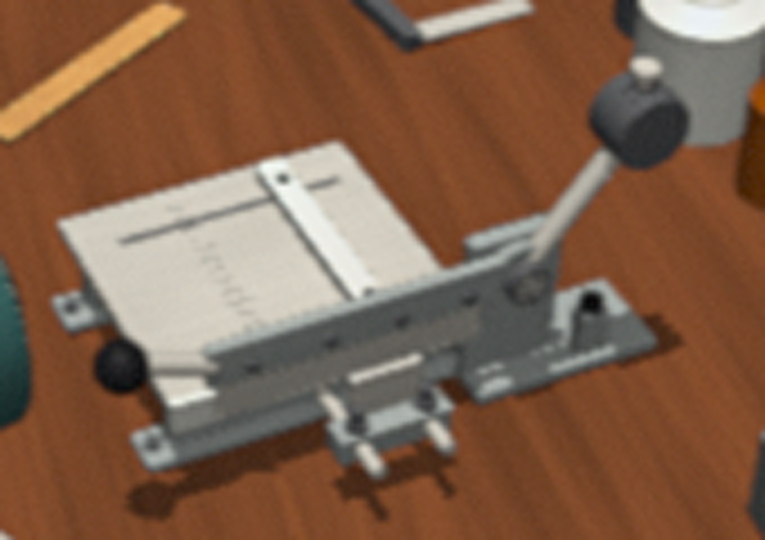

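Run:
```python
from h import *
z=np.load("top0.npz");p=z['p'];P=dep("top",z['d']);hsv=cv2.cvtColor(p,cv2.COLOR_RGB2HSV)
# strip
def rect(m,zz,name):
    m=m.astype(np.uint8);n,l,s,c=cv2.connectedComponentsWithStats(m)
    i=1+np.argmax(s[1:,4]);cnt=max(cv2.findContours((l==i).astype(np.uint8),cv2.RETR_EXTERNAL,cv2.CHAIN_APPROX_NONE)[0],key=cv2.contourArea)
    w=ray("top",cnt[:,0],zz)[:,:2].astype(np.float32)
    r=cv2.minAreaRect(w*1000);print(name,s[i],np.array(r[0]).round(1),np.array(r[1]).round(1),r[2]);return cv2.boxPoints(r)
roi=np.zeros((480,640),bool);roi[195:285,185:255]=1
print(rect(roi&(hsv[...,0]>14)&(hsv[...,0]<26)&(hsv[...,1]>70)&(hsv[...,2]>185),.006,"strip"))
roi[:]=0;roi[165:270,290:388]=1
m=roi&(hsv[...,1]<25)&(hsv[...,2]>225)
m=cv2.morphologyEx(m.astype(np.uint8),cv2.MORPH_OPEN,np.ones((5,5)))
print(rect(m,.07,"bed"))
cv2.imwrite("pics/bedm.png",cv2.resize(m[100:280,285:415]*255,None,fx=3,fy=3))
for n,box in(("top",(375,245,410,275)),("side",(285,260,305,282))):
    q=np.load(n+"0.npz")['p'].max(2)[box[1]:box[3],box[0]:box[2]]
    mm=(q<70 if n=="side" else q<115).astype(np.uint8)
    print(n);print(q[::2,::2])
```

```text
strip [194 208  53  65 788] [503.8 303.2] [220.   30.7] 37.08171844482422
[[406.77356 249.1718 ]
 [425.28708 224.67632]
 [600.79065 357.32062]
 [582.2771  381.8161 ]]
bed [ 298  175   85   88 5350] [556.4 -43.9] [218.3 205.4] 9.594801902770996
[[ 431.68134    39.140434]
 [ 465.91058  -163.34677 ]
 [ 681.19525  -126.954185]
 [ 646.966      75.53302 ]]
top
[[245 245 245 246 212 148 228 233 168 163 162 162 163 162 161 159 161 160]
 [245 245 245 228 229 109 222 234 172 154 155 157 157 157 154 156 155 155]
 [245 246 248 234 255 115 203 234 215 165 167 168 169 168 168 165 165 166]
 [248 236 186 147 147 113 178 231 225 157 162 163 162 160 161 159 159 159]
 [225 167 166 134 116 114 151 231 236 186 173 171 169 169 169 169 168 169]
 [234 191 144 118 120 117 113 141 115  98 128 161 159 160 160 157 158 162]
 [195 170 122 119 119 118  83  77  79  79  75 108 163 161 162 161 162 162]
 [169 169 135 119 120  99  78  83  82  82  80  75 156 165 164 164 165 166]
 [153 156 150 108 109  91  80  82  93 101  81  77 144 161 159 161 162 169]
 [165 167 169 163 123 101  74  81  87  88  80  78 162 171 168 169 16
[... 161 characters left out ...]
6 164 164 165 164 163 166 167 163 162 167 166 164 167 166 166 165 167]
 [162 163 161 162 161 162 161 161 160 164 162 163 161 162 162 163 163 162]
 [161 163 163 163 161 162 162 161 162 161 161 162 161 159 160 160 161 164]]
side
[[167 172 170 110  86 130 207 206 206 207]
 [136 120  92  78  72  79 179 208 205 206]
 [ 96 103 127 125  80  71 104 191 210 209]
 [121 120 129 124  63  33  31  69 168 210]
 [116 116 123  79  31  43  43  28  59 173]
 [115 119 117  46  32  45  48  30  23 148]
 [118 117 118  42  30  33  30  25  17  94]
 [118 114 116  69  17  23  26  22  21  90]
 [121 115 117 116  65  21  15  29  60  72]
 [120 116 115 119 124 118 117 127  80  70]
 [120 116 116 115 123 123 130 136 111  74]]
```

```bash
cat >> h.py <<'E'
YAW=np.deg2rad(9.595);EX=np.array([np.cos(YAW),np.sin(YAW),0]);EY=np.array([-EX[1],EX[0],0])
O=np.array([.5564,-.0439,0])+.135*EX-.103*EY
def S2W(s): s=np.atleast_2d(s); return O+s[:,:1]*EX+s[:,1:2]*EY+np.c_[s[:,0]*0,s[:,0]*0,s[:,2]]
def W2S(w): w=np.atleast_2d(w)-O; return np.c_[w@EX,w@EY,w[:,2]]
E
python3 - <<'E'
from h import *
print("O",O)
for n,c,b,th in(("top",(375,250,410,275),0,108),("side",(285,262,305,285),0,60)):
    g=np.load(n+"0.npz")['p'].max(2)
    m=np.zeros_like(g);m[c[1]:c[3],c[0]:c[2]]=(g<(th))[c[1]:c[3],c[0]:c[2]]
    m=cv2.morphologyEx(m,cv2.MORPH_OPEN,cv2.getStructuringElement(cv2.MORPH_ELLIPSE,(7,7) if n=='top' else (5,5)))
    cnt=max(cv2.findContours(m,cv2.RETR_EXTERNAL,cv2.CHAIN_APPROX_NONE)[0],key=cv2.contourArea)
    print(n,cv2.minEnclosingCircle(cnt))
    if n=='top': kt=cv2.minEnclosingCircle(cnt)[0]
    else: ks=cv2.minEnclosingCircle(cnt)[0]
k=tri(kt,ks);print("knob",k,W2S(k),W2S(ray("top",[kt],.125)))
g=cv2.cvtColor(np.load("top0.npz")['p'],cv2.COLOR_RGB2GRAY).astype(np.float32)
print(g[190:212:1,318:350:6])
for y in(.04,.08,.12,.16):
    xs=np.arange(-.15,-.06,.003)
    uv=proj("top",S2W(np.c_[xs,xs*0+y,xs*0+.07])).astype(np.float32)
    v=cv2.remap(g,uv[None,:,0],uv[None,:,1],cv2.INTER_LINEAR)[0]
    print(y,v.round().astype(int))
# stop profile along y at z=.09
for x in(-.175,-.165,-.155,-.145,-.135,-.125,-.115,-.105):
    ys=np.arange(-.07,-.02,.002)
    uv=proj("top",S2W(np.c_[ys*0+x,ys,ys*0+.09])).astype(np.float32)
    print(x,cv2.remap(g,uv[None,:,0],uv[None,:,1],cv2.INTER_LINEAR)[0].round().astype(int))
crop("top","0",380,180,412,222,14,"stopt");crop("side","0",335,260,385,300,14,"stops")
E
```

```text
O [ 0.70667975 -0.12295693  0.        ]
top ((391.3636474609375, 261.2727355957031), 6.757394790649414)
side ((296.9053955078125, 271.2567443847656), 6.322042465209961)
knob [ 0.431405   -0.17597682  0.12404032] [[-0.28026132 -0.00639464  0.12404032]] [[-0.28019081 -0.00628335  0.125     ]]
[[242. 242. 243. 243. 243. 243.]
 [242. 243. 243. 243. 243. 244.]
 [242. 243. 243. 243. 243. 244.]
 [243. 243. 243. 243. 243. 244.]
 [243. 243. 243. 243. 243. 244.]
 [242. 243. 243. 244. 243. 244.]
 [243. 243. 244. 244. 244. 245.]
 [243. 243. 243. 244. 245. 245.]
 [243. 243. 244. 245. 245. 245.]
 [243. 243. 244. 245. 245. 245.]
 [243. 245. 245. 245. 245. 245.]
 [238. 245. 245. 245. 245. 247.]
 [245. 245. 245. 245. 246. 249.]
 [246. 245. 245. 246. 249. 177.]
 [247. 245. 246. 249. 176. 245.]
 [246. 246. 249. 184. 244. 246.]
 [248. 249. 185. 238. 246. 244.]
 [250. 190. 237. 246. 244. 244.]
 [198. 236. 245. 244. 244. 244.]
 [233. 245. 244. 244. 244. 244.]
 [243. 243. 243. 244. 244. 244.]
 [243. 243. 243. 244. 244. 244.]]
0.04 [244 244 244 244 245 244 244 244 244 245 244 244 244 244 244 246 245 200
 24
[... 610 characters left out ...]
27 127 129
 130 131 133 134 133 132 129]
-0.155 [122 120 121 122 122 121 128 148 189 219 231 231 232 233 235 236 237 226
 190 113  92  95 109 123 128]
-0.145 [244 242 242 245 249 252 250 238 185 153 139 128 117 110 114 132 156 177
 187 221 248 253 251 248 244]
-0.135 [120 121 123 123 122 121 122 155 194 231 225 221 228 243 244 201 122  95
  91  92  94 104 116 127 126]
-0.125 [129 129 127 126 125 123 125 147 187 217 226 226 234 244 248 237 139  99
  90  93  96 103 115 128 130]
-0.115 [130 131 131 130 130 129 138 163 202 221 223 219 226 237 250 236 171 103
  92  92  95 100 109 121 132]
-0.105 [119 117 118 122 121 121 123 160 199 228 214 204 216 242 244 198 129  93
  91  97 102 103 105 110 124]
```

View pics/stopt.png

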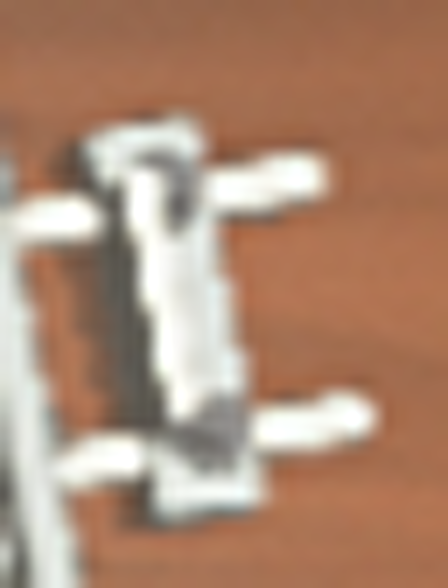

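View pics/stops.png

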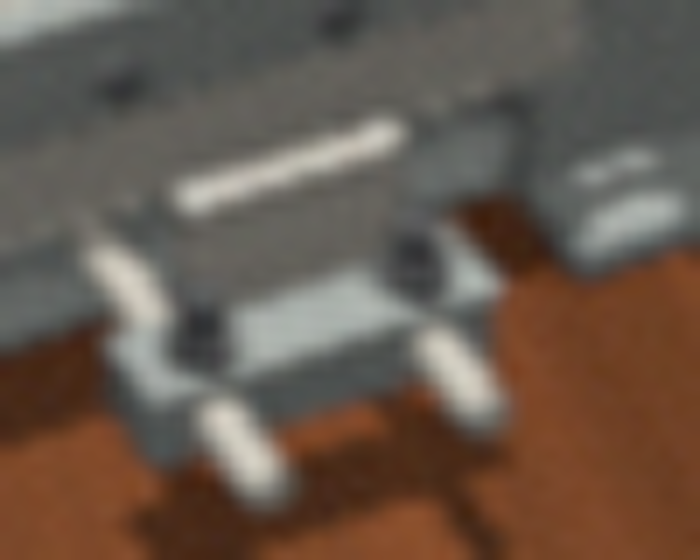

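Run:
```python
from h import *
print(W2S(ray("side",[(348.1,274.3),(363.4,269.4)],.09)).round(4))
g=cv2.cvtColor(np.load("side0.npz")['p'],cv2.COLOR_RGB2GRAY).astype(np.float32)
for x in(-.14,-.13,-.12,-.11):
    ys=np.arange(-.07,-.02,.002)
    uv=proj("side",S2W(np.c_[ys*0+x,ys,ys*0+.09])).astype(np.float32)
    print(x,cv2.remap(g,uv[None,:,0],uv[None,:,1],cv2.INTER_LINEAR)[0].round().astype(int))
for zz in(.084,.07):
  for y in(.05,.12):
    xs=np.arange(-.13,-.06,.002)
    uv=proj("side",S2W(np.c_[xs,xs*0+y,xs*0+zz])).astype(np.float32)
    print(zz,y,cv2.remap(g,uv[None,:,0],uv[None,:,1],cv2.INTER_LINEAR)[0].round().astype(int))
    uv=proj("side",S2W(np.c_[xs,xs*0+y,xs*0+zz])).astype(np.float32)
K,R,t=cal("top");print("topcam",-R.T@t);K,R,t=cal("side");print("sidecam",-R.T@t)
print(W2S([[.3526,.0886,.08]]), W2S([[.5038,.3032,.006]]))
# jar
z=np.load("top0.npz");P=dep("top",z['d']);m=(P[...,2]>.08)&(P[...,2]<.095);m[:270]=0;m[315:]=0;m[:,:270]=0;m[:,315:]=0
print("jar",cv2.minAreaRect((P[m][:,:2]*1000).astype(np.float32)))
```

```text
[[-0.1413 -0.0446  0.09  ]
 [-0.0926 -0.0448  0.09  ]]
-0.14 [ 97  95  94  98 100 100  99  98  97  99 107 122 149 174 174 163 140 116
 103  98  96  97  98  98  98]
-0.13 [100  98  99  98  99 100 100  99  97  98 105 120 150 181 180 170 145 118
 101  97  95  96  97  97  97]
-0.12 [101  98  97  97  99  99 100  99  97  98 105 121 151 181 177 163 138 112
  96  95  96  96  97  97  96]
-0.11 [ 84  89  93  98  99  99  98  97  96  97 106 123 156 186 179 165 139 114
  98  94  94  95  95  95  95]
0.084 0.05 [208 208 208 209 208 208 210 210 208 197 174 144 132 138 182 215 231 234
 234 233 233 233 230 222 212 204 204 206 207 207 207 206 207 207 206]
0.084 0.12 [200 201 201 201 201 202 202 202 200 192 176 150 139 150 187 219 234 238
 237 236 236 236 233 226 216 206 205 205 206 207 206 206 207 207 207]
0.07 0.05 [198 200 202 203 201 200 199 201 204 205 205 204 202 192 167 145 135 155
 196 218 224 206 182 152 159 172 192 203 207 206 203 203 202 201 201]
0.07 0.12 [202 202 202 202 202 203 203 203 203 203 204 204 198 185 158 133 134 162
 205 226 236 236 236 236 236 236 233 228 220 214 209 209 210 209 208]
topcam [0.36391914 0.00476023 1.41507424]
sidecam [ 0.25900787 -1.1538865   1.05391237]
[[-0.3138635   0.26761634  0.08      ]] [[-0.12900859  0.45401178  0.006     ]]
jar ((352.6986389160156, 91.3409423828125), (53.72643280029297, 54.2255973815918), 0.221600741147995)
```

```bash
cat >> h.py <<'E'
from scipy.spatial.transform import Rotation as Rn
def pose():
    s=bot.read_state();return s,np.array(s['tool_pos']),Rn.from_rotvec(s['tcp_rot'])
def down(jaw):  # jaw direction world xy
    j=np.array([jaw[0],jaw[1],0.]);j/=np.linalg.norm(j);x=np.array([0,0,-1.]);return Rn.from_matrix(np.c_[x,j,np.cross(x,j)])
def rel(pos,R):
    s,p,R0=pose();dp=R0.inv().apply(np.array(pos)-p)*100;rv=(R0.inv()*R).as_rotvec()
    return dp.round(2),rv.round(3)
def best(jaw):
    _,_,R0=pose();c=[down(jaw),down(-np.array(jaw))];return min(c,key=lambda R:(R0.inv()*R).magnitude())
def report(tag=""):
    s,p,R=pose();print(tag,"t",round(s['time'],2),"tcp",p.round(4),"shear",W2S(p)[0].round(4),"F",np.round(s['wrist_force'],1),"w",round(s['width'],3),"q6",round(s['q'][5],2))
E
python3 - <<'E'
from h import *
report();print(pose()[2].as_matrix().round(3))
R=best(EY[:2])
k=np.array([.4314,-.1758,.12])
print(rel(k+[0,0,.11],R),rel(k,R))
E
```

```text
t 0.1 tcp [ 0.2525 -0.6253  0.2441] shear [-0.5315 -0.4196  0.2441] F [ 0.  -0.1 -0.1] w 1.0 q6 -0.04
[[-0.001  0.374 -0.927]
 [ 0.002 -0.927 -0.374]
 [-1.    -0.002 -0.   ]]
(array([  1.48, -34.98, -33.42]), array([0.216, 0.   , 0.002])) (array([ 12.48, -34.95, -33.42]), array([0.216, 0.   , 0.002]))
```

```bash
python3 -m creep '[{"grip":8.5,"dp":[1.5,-17.5,-16.7],"rotation":[0.216,0,0.002]},{"grip":8.5,"dp":[1.5,-17.5,-16.7],"rotation":[0.216,0,0.002]},{"grip":8.5,"dp":[1.5,-17.5,-16.7],"rotation":[0.216,0,0.002]},{"grip":8.5,"dp":[1.5,-17.5,-16.7],"rotation":[0.216,0,0.002]},{"grip":8.5,"dp":[1.5,-17.5,-16.7],"rotation":[0.216,0,0.002]}]' 40
python3 - <<'E'
from h import *
report();R=best(EY[:2]);k=np.array([.4314,-.1758,.12])
print(rel(k+[0,0,.11],R),rel(k,R))
E
```

```text
time: 0.52
tool_pos: [0.3295, -0.4306, 0.2315]
tcp_rot: [2.134, 0.178, -2.134]
wrist_force: [0.6, -0.4, -0.3]
width: 0.995
 t 0.52 tcp [ 0.3295 -0.4306  0.2315] shear [-0.4232 -0.2405  0.2315] F [ 0.6 -0.4 -0.3] w 0.995 q6 0.44
(array([  0.13, -23.43, -14.28]), array([-0.001,  0.   , -0.001])) (array([ 11.13, -23.44, -14.28]), array([-0.001,  0.   , -0.001]))
```

```bash
python3 -m creep '[{"grip":8.5,"dp":[0,-17,-10.3],"rotation":[0,0,0]},{"grip":8.5,"dp":[0,-17,-10.3],"rotation":[0,0,0]},{"grip":8.5,"dp":[0,-17,-10.3],"rotation":[0,0,0]},{"grip":8.5,"dp":[0,-17,-10.3],"rotation":[0,0,0]},{"grip":8.5,"dp":[0,-17,-10.3],"rotation":[0,0,0]}]' 40
python3 -m creep '[{"grip":8.5,"dp":[0,0,0],"rotation":[0,0,0]},{"grip":8.5,"dp":[0,0,0],"rotation":[0,0,0]}]'
python3 - <<'E'
from h import *
report();R=best(EY[:2]);k=np.array([.4314,-.1758,.12])
print(rel(k+[0,0,.11],R),rel(k,R))
E
```

```text
time: 0.93
tool_pos: [0.4028, -0.2449, 0.2317]
tcp_rot: [2.133, 0.179, -2.133]
wrist_force: [0.2, -0.3, 0.4]
width: 0.994
time: 1.1
tool_pos: [0.403, -0.2463, 0.2318]
tcp_rot: [2.131, 0.181, -2.131]
wrist_force: [-1.3, -0.2, -0.3]
width: 1.0
 t 1.1 tcp [ 0.403  -0.2463  0.2318] shear [-0.32   -0.071   0.2318] F [-1.3 -0.2 -0.3] w 1.0 q6 0.8
(array([ 0.17, -6.46, -4.01]), array([ 0.004,  0.   , -0.002])) (array([11.17, -6.48, -4.01]), array([ 0.004,  0.   , -0.002]))
```

```bash
python3 -m creep '[{"grip":8.5,"dp":[0.2,-6.5,-4.0],"rotation":[0.004,0,-0.002]},{"grip":8.5,"dp":[0.2,-6.5,-4.0],"rotation":[0.004,0,-0.002]},{"grip":8.5,"dp":[0.2,-6.5,-4.0],"rotation":[0.004,0,-0.002]},{"grip":8.5,"dp":[0.2,-6.5,-4.0],"rotation":[0.004,0,-0.002]}]' 40
python3 - <<'E'
from h import *
report();R=best(EY[:2]);k=np.array([.4314,-.1758,.12])
print(rel(k+[0,0,.11],R),rel(k,R))
snap("1");crop("top","1",330,180,470,300,4,"t1");crop("side","1",220,150,400,300,4,"s1")
E
```

```text
time: 1.43
tool_pos: [0.4313, -0.1772, 0.2297]
tcp_rot: [2.134, 0.177, -2.135]
wrist_force: [-0.5, 0.6, -0.8]
width: 1.0
 t 1.43 tcp [ 0.4313 -0.1772  0.2297] shear [-0.2806 -0.0075  0.2297] F [-0.5  0.6 -0.8] w 1.0 q6 0.96
(array([-0.03, -0.13, -0.03]), array([-0.002,  0.001, -0.   ])) (array([10.97, -0.14, -0.04]), array([-0.002,  0.001, -0.   ]))
```

View pics/s1.png

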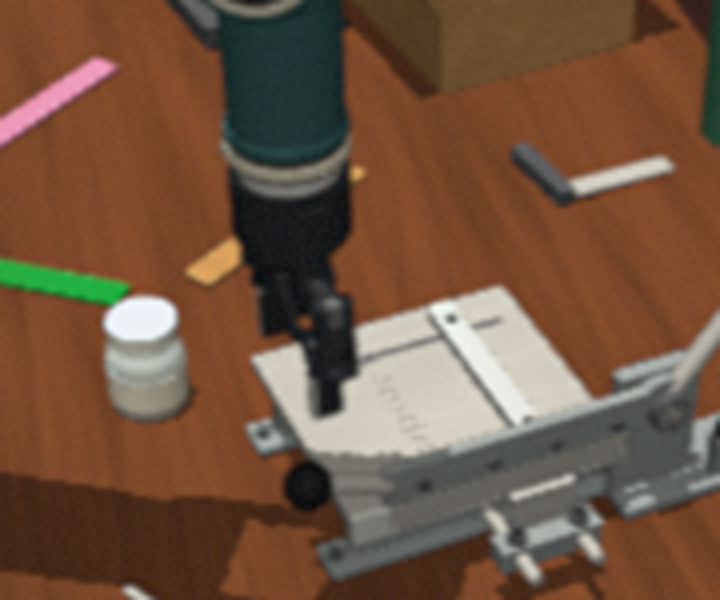

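The side crop shows the open jaws at about (315,370), straight above the knob at (307,485), with the jaws lying across the arm. Next I go down 11 cm and close.

```bash
python3 -m creep '[{"grip":8.5,"dp":[4,-0.1,0],"rotation":[0,0,0]},{"grip":8.5,"dp":[8,-0.1,0],"rotation":[0,0,0]},{"grip":8.5,"dp":[10,-0.1,0],"rotation":[0,0,0]},{"grip":8.5,"dp":[11,-0.1,0],"rotation":[0,0,0]},{"grip":8.5,"dp":[11,-0.1,0],"rotation":[0,0,0]}]' 40
python3 -m creep '[{"grip":2,"dp":[0,0,0],"rotation":[0,0,0]},{"grip":2,"dp":[0,0,0],"rotation":[0,0,0]},{"grip":2,"dp":[0,0,0],"rotation":[0,0,0]},{"grip":2,"dp":[0,0,0],"rotation":[0,0,0]},{"grip":2,"dp":[0,0,0],"rotation":[0,0,0]}]' 40
python3 - <<'E'
from h import *
report()
E
```

```text
time: 1.95
tool_pos: [0.4287, -0.1765, 0.1173]
tcp_rot: [2.133, 0.176, -2.143]
wrist_force: [-0.6, -0.7, 0.2]
width: 0.995
time: 2.37
tool_pos: [0.4323, -0.1757, 0.122]
tcp_rot: [2.14, 0.175, -2.134]
wrist_force: [-2.0, 4.2, 6.9]
width: 0.4
 t 2.37 tcp [ 0.4323 -0.1757  0.122 ] shear [-0.2794 -0.0063  0.122 ] F [-2.   4.2  6.9] w 0.4 q6 0.97
```

```bash
python3 -m creep '[{"grip":2,"dp":[-1.4,0,-0.16],"rotation":[0,0,0]},{"grip":2,"dp":[-2.8,0,-0.4],"rotation":[0,0,0]},{"grip":2,"dp":[-4.2,0,-0.7],"rotation":[0,0,0]},{"grip":2,"dp":[-5.5,0,-1.06],"rotation":[0,0,0]},{"grip":2,"dp":[-6.85,0,-1.5],"rotation":[0,0,0]}]' 40
python3 - <<'E'
from h import *
report();s,p,_=pose()
import math
g=W2S(p)[0]; g[2]+=.005; print("a",math.atan2(g[2]-.1,-g[0])-.0891,"r",math.hypot(g[0],g[2]-.1))
snap("2");crop("side","2",220,130,440,310,3.4,"s2")
E
```

```text
time: 2.78
tool_pos: [0.4464, -0.1732, 0.1895]
tcp_rot: [2.138, 0.176, -2.134]
wrist_force: [1.8, 0.0, -3.7]
width: 0.395
 t 2.78 tcp [ 0.4464 -0.1732  0.1895] shear [-0.265  -0.0062  0.1895] F [ 1.8  0.  -3.7] w 0.395 q6 0.98
a 0.2532996278572807 r 0.2813192915509284
```

View pics/s2.png

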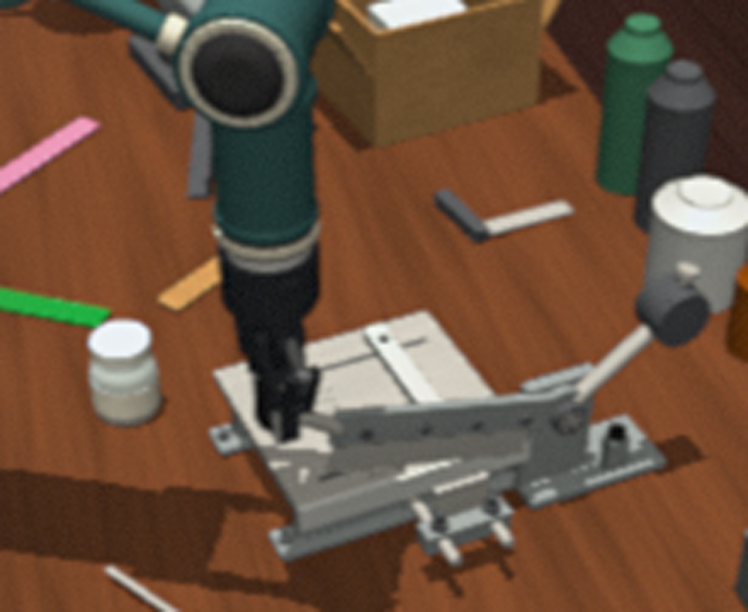

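```bash
python3 -m creep '[{"grip":2,"dp":[-2.1,0,-0.83],"rotation":[0,0,0]},{"grip":2,"dp":[-4.1,0,-1.83],"rotation":[0,0,0]},{"grip":2,"dp":[-6.03,0,-2.98],"rotation":[0,0,0]},{"grip":2,"dp":[-7.86,0,-4.29],"rotation":[0,0,0]},{"grip":2,"dp":[-9.6,0,-5.73],"rotation":[0,0,0]}]' 40
python3 -m creep '[{"grip":2,"dp":[-1.4,0,-1.38],"rotation":[0,0,0]},{"grip":2,"dp":[-2.7,0,-2.85],"rotation":[0,0,0]},{"grip":2,"dp":[-3.9,0,-4.39],"rotation":[0,0,0]},{"grip":2,"dp":[-4.55,0,-5.35],"rotation":[0,0,0]},{"grip":2,"dp":[-4.55,0,-5.35],"rotation":[0,0,0]}]' 40
python3 - <<'E'
from h import *
report();s,p,_=pose()
import math
g=W2S(p)[0]; g[2]+=.005; print("a",math.atan2(g[2]-.1,-g[0])-.0891,"r",math.hypot(g[0],g[2]-.1))
snap("3");crop("side","3",220,80,440,310,2.6,"s3")
E
```

```text
time: 3.3
tool_pos: [0.5024, -0.1638, 0.2847]
tcp_rot: [2.136, 0.176, -2.137]
wrist_force: [2.7, 1.1, -4.4]
width: 0.398
time: 3.72
tool_pos: [0.5577, -0.1545, 0.3314]
tcp_rot: [2.14, 0.178, -2.131]
wrist_force: [1.7, 2.4, -0.6]
width: 0.393
 t 3.72 tcp [ 0.5577 -0.1545  0.3314] shear [-0.1522 -0.0063  0.3314] F [ 1.7  2.4 -0.6] w 0.393 q6 1.09
a 0.9097325894064099 r 0.2811694329145471
```

View pics/s3.png

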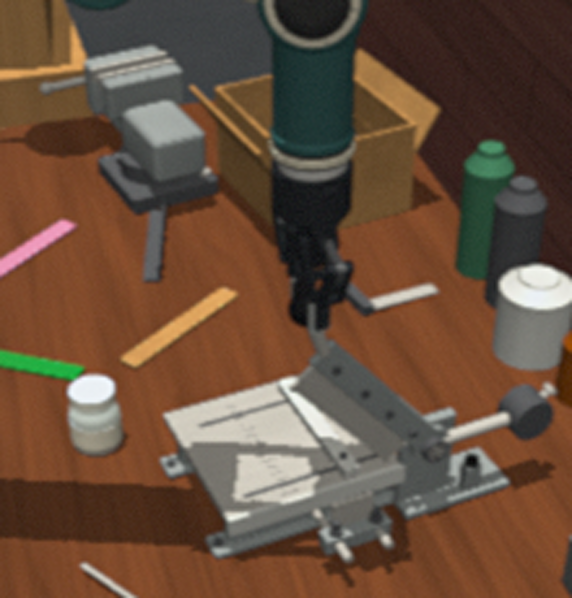

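The arm is at 0.91 rad, past balance. Next I open the jaws, back away towards the robot and rise.

```bash
python3 -m creep '[{"grip":8.5,"dp":[0,0,0],"rotation":[0,0,0]},{"grip":8.5,"dp":[-0.3,0,0.5],"rotation":[0,0,0]},{"grip":8.5,"dp":[-1,0,2],"rotation":[0,0,0]},{"grip":8.5,"dp":[-1,0,5],"rotation":[0,0,0]},{"grip":8.5,"dp":[-1,0,8],"rotation":[0,0,0]}]' 40
python3 - <<'E'
from h import *
report()
snap("4");crop("side","4",220,80,440,310,2.6,"s4")
E
```

```text
time: 4.23
tool_pos: [0.4752, -0.1693, 0.3403]
tcp_rot: [2.136, 0.174, -2.135]
wrist_force: [-0.4, -1.5, 0.1]
width: 0.996
 t 4.23 tcp [ 0.4752 -0.1693  0.3403] shear [-0.236  -0.0071  0.3403] F [-0.4 -1.5  0.1] w 0.996 q6 1.02
```

View pics/s4.png

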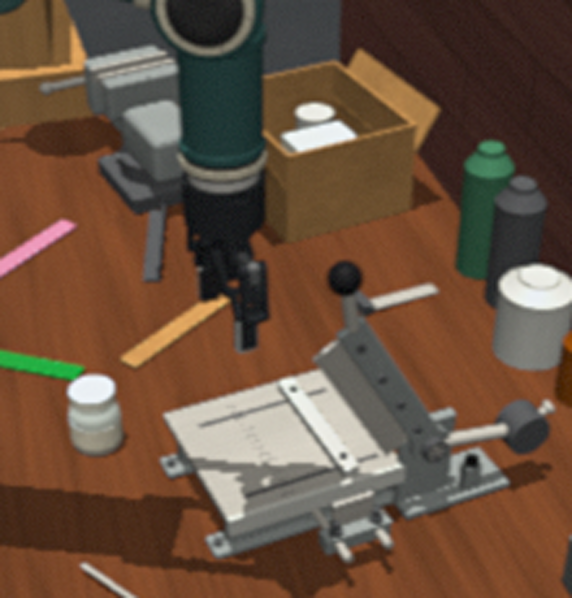

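Run:
```python
from h import *
a=np.deg2rad(37.08+90);R=best([np.cos(a),np.sin(a)]);print(rel([.5038,.3032,.15],R))
```

```text
(array([ 18.96, -46.17, -10.73]), array([-0.486,  0.002, -0.001]))
```

```bash
python3 -m creep '[{"grip":6,"dp":[1,-4,-0.9],"rotation":[-0.1,0,0]},{"grip":6,"dp":[3,-8,-1.8],"rotation":[-0.2,0,0]},{"grip":6,"dp":[4.5,-12,-2.8],"rotation":[-0.3,0,0]},{"grip":6,"dp":[6,-16,-3.7],"rotation":[-0.4,0,0]},{"grip":6,"dp":[7.5,-19,-4.4],"rotation":[-0.486,0,0]}]' 40
python3 - <<'E'
from h import *
report();a=np.deg2rad(37.08+90);R=best([np.cos(a),np.sin(a)]);print(rel([.5038,.3032,.15],R))
E
```

```text
time: 4.75
tool_pos: [0.4889, 0.0261, 0.2659]
tcp_rot: [1.848, 0.624, -1.842]
wrist_force: [1.2, -0.2, -0.1]
width: 0.705
 t 4.75 tcp [0.4889 0.0261 0.2659] shear [-0.1899  0.1832  0.2659] F [ 1.2 -0.2 -0.1] w 0.705 q6 0.92
(array([ 11.59, -21.13, -18.  ]), array([ 0.006, -0.002, -0.002]))
```

```bash
python3 -m creep '[{"grip":6,"dp":[6,-11,-9],"rotation":[0,0,0]},{"grip":6,"dp":[6,-11,-9],"rotation":[0,0,0]},{"grip":6,"dp":[6,-11,-9],"rotation":[0,0,0]},{"grip":6,"dp":[6,-11,-9],"rotation":[0,0,0]},{"grip":6,"dp":[6,-11,-9],"rotation":[0,0,0]}]' 40
python3 -m creep '[{"grip":6,"dp":[5.6,-10.1,-9],"rotation":[0.006,0,0]},{"grip":6,"dp":[5.6,-10.1,-9],"rotation":[0.006,0,0]},{"grip":6,"dp":[5.6,-10.1,-9],"rotation":[0.006,0,0]},{"grip":6,"dp":[5.6,-10.1,-9],"rotation":[0.006,0,0]},{"grip":6,"dp":[5.6,-10.1,-9],"rotation":[0.006,0,0]}]' 40
python3 - <<'E'
from h import *
report();a=np.deg2rad(37.08+90);R=best([np.cos(a),np.sin(a)]);print(rel([.5038,.3032,.014],R))
snap("5");crop("side","5",220,80,440,310,2.6,"s5")
E
```

```text
time: 5.17
tool_pos: [0.492, 0.1705, 0.2027]
tcp_rot: [1.843, 0.627, -1.849]
wrist_force: [-0.4, 0.0, -0.3]
width: 0.705
time: 5.58
tool_pos: [0.5038, 0.3041, 0.1476]
tcp_rot: [1.848, 0.62, -1.852]
wrist_force: [-0.5, 0.0, -0.2]
width: 0.701
 t 5.58 tcp [0.5038 0.3041 0.1476] shear [-0.1289  0.4549  0.1476] F [-0.5  0.  -0.2] w 0.701 q6 1.42
(array([13.36,  0.08,  0.03]), array([-0.001,  0.001,  0.001]))
```

View pics/s5.png

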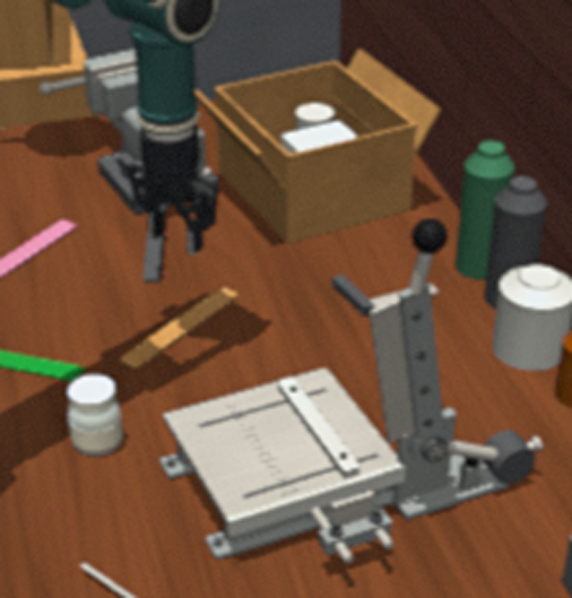

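View pics/top5.png

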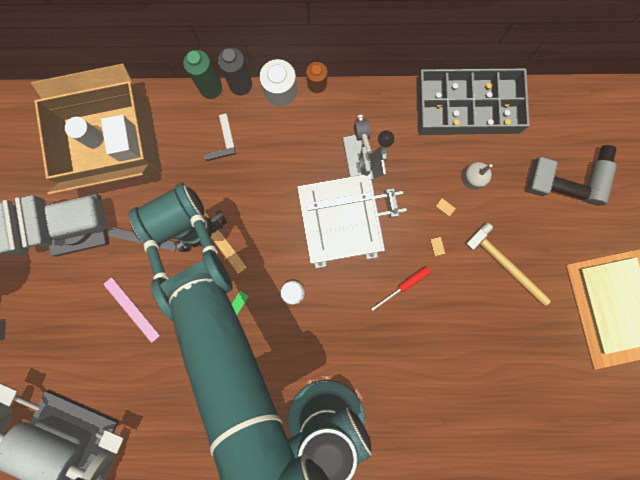

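The arm now stands fully open, with the knob at (386,138) in the top view, and the gripper is over the strip. Next I descend and grip.

```bash
python3 -m creep '[{"grip":6,"dp":[4,0.08,0.03],"rotation":[0,0,0]},{"grip":6,"dp":[8,0.08,0.03],"rotation":[0,0,0]},{"grip":6,"dp":[11,0.08,0.03],"rotation":[0,0,0]},{"grip":6,"dp":[12.6,0.08,0.03],"rotation":[0,0,0]},{"grip":6,"dp":[13.3,0.08,0.03],"rotation":[0,0,0]}]' 40
python3 -m creep '[{"grip":6,"dp":[0,0,0],"rotation":[0,0,0]},{"grip":2.5,"dp":[0,0,0],"rotation":[0,0,0]},{"grip":2,"dp":[0,0,0],"rotation":[0,0,0]},{"grip":2,"dp":[0,0,0],"rotation":[0,0,0]},{"grip":2,"dp":[0,0,0],"rotation":[0,0,0]}]' 40
python3 - <<'E'
from h import *
report()
E
```

```text
time: 6.1
tool_pos: [0.5031, 0.298, 0.0141]
tcp_rot: [1.848, 0.614, -1.856]
wrist_force: [-0.9, -0.5, -0.2]
width: 0.699
time: 6.52
tool_pos: [0.5072, 0.3026, 0.0202]
tcp_rot: [1.858, 0.619, -1.846]
wrist_force: [-1.2, 0.9, 6.7]
width: 0.23
 t 6.52 tcp [0.5072 0.3026 0.0202] shear [-0.1258  0.4528  0.0202] F [-1.2  0.9  6.7] w 0.23 q6 1.42
```

```bash
python3 -m creep '[{"grip":2,"dp":[0,0,0],"rotation":[0,0,0]}]'
python3 - <<'E'
from h import *
report();snap("6");crop("side","6",240,120,360,230,6,"s6")
E
```

```text
time: 6.6
tool_pos: [0.5072, 0.3026, 0.0202]
tcp_rot: [1.858, 0.619, -1.846]
wrist_force: [-0.6, 1.0, 6.6]
width: 0.235
 t 6.6 tcp [0.5072 0.3026 0.0202] shear [-0.1258  0.4528  0.0202] F [-0.6  1.   6.6] w 0.235 q6 1.42
```

View pics/s6.png

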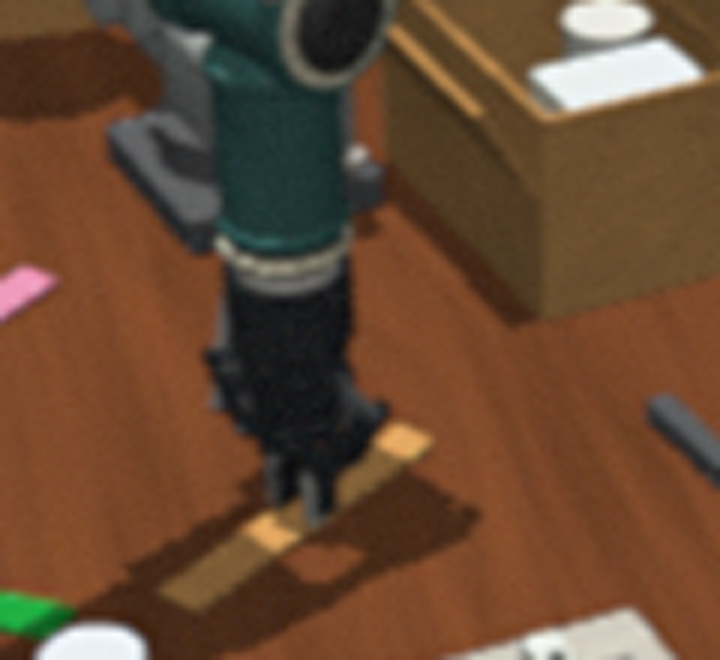

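The side crop shows the fingertips resting on top of the strip: the pads sit farther back than I assumed at 30 mm opening, so they slid over its edges. Next I raise, reopen and remeasure the strip.

```bash
python3 -m creep '[{"grip":2,"dp":[-2,0,0],"rotation":[0,0,0]},{"grip":5.5,"dp":[-5,0,0],"rotation":[0,0,0]},{"grip":5.5,"dp":[-9,0,0],"rotation":[0,0,0]},{"grip":5.5,"dp":[-13,0,0],"rotation":[0,0,0]},{"grip":5.5,"dp":[-13,0,0],"rotation":[0,0,0]}]' 40
python3 - <<'E'
from h import *
report();snap("7")
p=np.load("side7.npz")['p'];hsv=cv2.cvtColor(p,cv2.COLOR_RGB2HSV)
p0=np.load("side0.npz")['p'];
for q in("side0","side7"):
    p=np.load(q+".npz")['p'];h=cv2.cvtColor(p,cv2.COLOR_RGB2HSV)
    roi=np.zeros((480,640),bool);roi[180:228,262:318]=1
    m=roi&(h[...,0]>12)&(h[...,0]<26)&(h[...,1]>90)&(h[...,2]>60)&(h[...,1]<170)
    m=cv2.morphologyEx(m.astype(np.uint8),cv2.MORPH_OPEN,np.ones((3,3)))
    cnts=[c for c in cv2.findContours(m,cv2.RETR_EXTERNAL,cv2.CHAIN_APPROX_NONE)[0] if cv2.contourArea(c)>15]
    w=ray("side",np.vstack(cnts)[:,0],.006)[:,:2].astype(np.float32)*1000
    print(q,len(cnts),cv2.minAreaRect(w))
crop("side","7",240,120,360,230,6,"s7");crop("top","7",170,190,270,290,6,"t7")
E
```

```text
time: 7.12
tool_pos: [0.5109, 0.3044, 0.1585]
tcp_rot: [1.871, 0.621, -1.834]
wrist_force: [1.4, 0.9, 0.7]
width: 0.645
 t 7.12 tcp [0.5109 0.3044 0.1585] shear [-0.1218  0.454   0.1585] F [1.4 0.9 0.7] w 0.645 q6 1.42
side0 1 ((501.57708740234375, 302.26068115234375), (228.80474853515625, 42.25613021850586), 37.03548812866211)
side7 1 ((502.22320556640625, 298.978759765625), (230.320068359375, 45.691795349121094), 35.86032485961914)
```

View pics/s7.png

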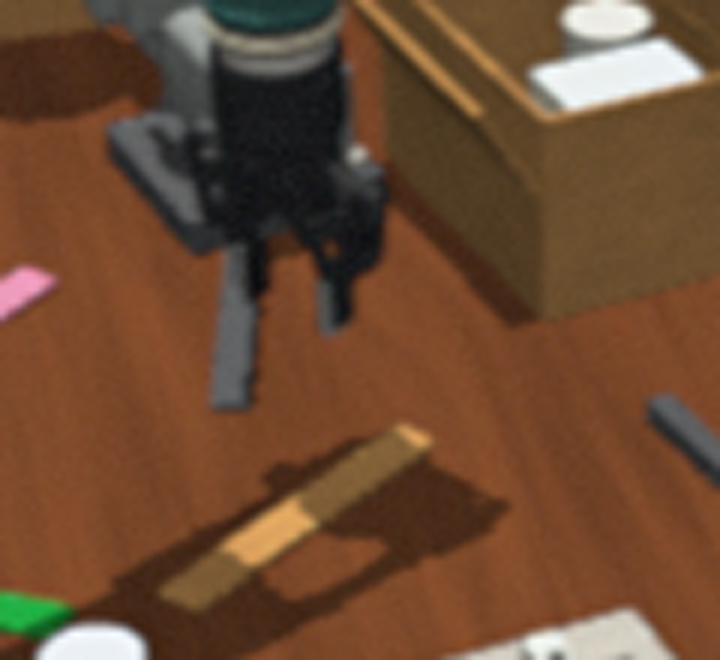

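View pics/t7.png

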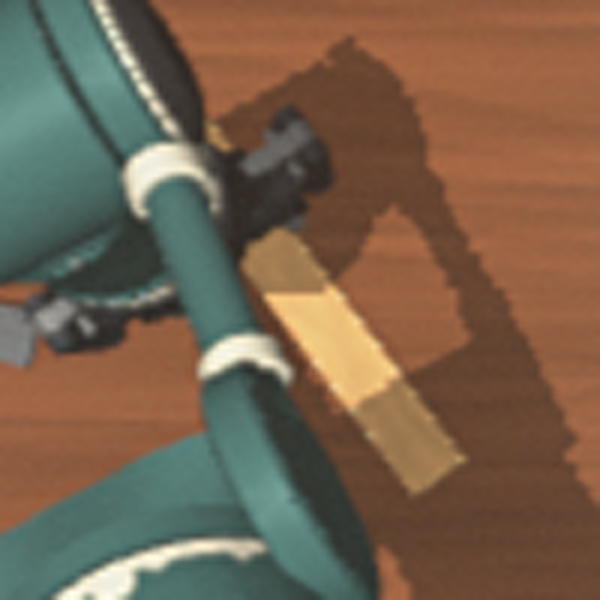

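```bash
python3 -m creep '[{"grip":5.5,"dp":[0,0,0],"rotation":[0,0,0]},{"grip":5.5,"dp":[0,0,0],"rotation":[0,0,0]},{"grip":5.5,"dp":[0,0,0],"rotation":[0,0,0]}]' 40
python3 - <<'E'
from h import *
report();print(ray("top",[(238.8,272.5),(247.7,266.7)],.006).round(4), proj("top",[[.4068,.2492,.006],[.4253,.2247,.006]]))
a=np.deg2rad(37.08+90);R=best([np.cos(a),np.sin(a)]);print(rel([.5038,.3032,.010],R))
E
```

```text
time: 7.47
tool_pos: [0.5034, 0.3004, 0.1448]
tcp_rot: [1.849, 0.617, -1.854]
wrist_force: [0.8, -0.2, -0.1]
width: 0.647
 t 7.47 tcp [0.5034 0.3004 0.1448] shear [-0.1299  0.4513  0.1448] F [ 0.8 -0.2 -0.1] w 0.647 q6 1.42
[[0.4087 0.2465 0.006 ]
 [0.4251 0.2211 0.006 ]] [[237.8624653  273.16081316]
 [246.44432762 266.65202897]]
(array([13.48, -0.2 , -0.24]), array([-0.003,  0.003,  0.   ]))
```

```bash
python3 -m creep '[{"grip":5.5,"dp":[4,-0.1,0],"rotation":[-0.015,0,0]},{"grip":5.5,"dp":[8,-0.1,0],"rotation":[-0.015,0,0]},{"grip":5.5,"dp":[11,-0.1,0],"rotation":[-0.015,0,0]},{"grip":5.5,"dp":[12,-0.1,0],"rotation":[-0.015,0,0]},{"grip":5.5,"dp":[12.5,-0.1,0],"rotation":[-0.015,0,0]}]' 40
python3 -m creep '[{"grip":5.5,"dp":[0.4,0,0],"rotation":[0,0,0]},{"grip":5.5,"dp":[0.8,0,0],"rotation":[0,0,0]},{"grip":5.5,"dp":[0.8,0,0],"rotation":[0,0,0]},{"grip":5.5,"dp":[0.8,0,0],"rotation":[0,0,0]}]' 40
python3 - <<'E'
from h import *
report();snap("8");crop("side","8",250,150,330,230,7,"s8")
E
```

```text
time: 7.88
tool_pos: [0.501, 0.3002, 0.0176]
tcp_rot: [1.834, 0.628, -1.849]
wrist_force: [0.0, 0.9, -0.1]
width: 0.642
time: 8.22
tool_pos: [0.5052, 0.3025, 0.0151]
tcp_rot: [1.845, 0.63, -1.839]
wrist_force: [0.8, 0.4, -0.2]
width: 0.642
 t 8.22 tcp [0.5052 0.3025 0.0151] shear [-0.1277  0.453   0.0151] F [ 0.8  0.4 -0.2] w 0.642 q6 1.41
```

View pics/s8.png

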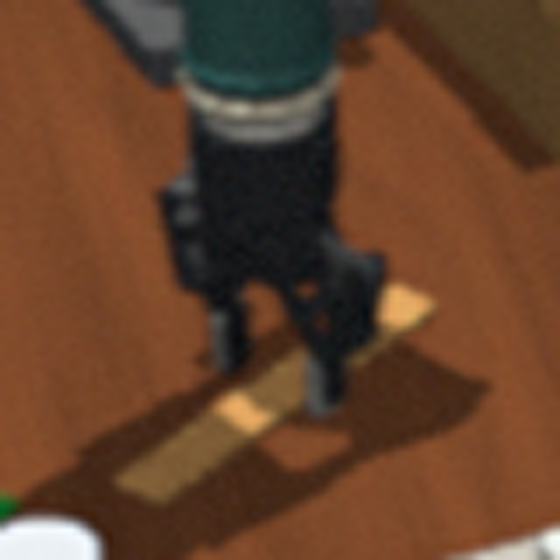

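```bash
python3 -m creep '[{"grip":5.5,"dp":[0.4,0,0],"rotation":[0,0,0]},{"grip":5.5,"dp":[0.4,0,0],"rotation":[0,0,0]},{"grip":5.5,"dp":[0.4,0,0],"rotation":[0,0,0]},{"grip":5.5,"dp":[0.4,0,0],"rotation":[0,0,0]},{"grip":5.5,"dp":[0.4,0,0],"rotation":[0,0,0]}]' 40
python3 - <<'E'
from h import *
report()
E
```

```text
time: 8.73
tool_pos: [0.5047, 0.3022, 0.0101]
tcp_rot: [1.844, 0.63, -1.841]
wrist_force: [0.2, 0.1, 2.2]
width: 0.64
 t 8.73 tcp [0.5047 0.3022 0.0101] shear [-0.1283  0.4529  0.0101] F [0.2 0.1 2.2] w 0.64 q6 1.41
```

```bash
python3 -m creep '[{"grip":4.5,"dp":[0,0,0],"rotation":[0,0,0]},{"grip":3.5,"dp":[0,0,0],"rotation":[0,0,0]},{"grip":2.6,"dp":[0,0,0],"rotation":[0,0,0]},{"grip":2.6,"dp":[0,0,0],"rotation":[0,0,0]},{"grip":2.6,"dp":[0,0,0],"rotation":[0,0,0]}]' 40
python3 - <<'E'
from h import *
report()
E
```

```text
time: 9.15
tool_pos: [0.507, 0.3036, 0.0137]
tcp_rot: [1.849, 0.631, -1.836]
wrist_force: [-1.9, -0.2, 19.6]
width: 0.33
 t 9.15 tcp [0.507  0.3036 0.0137] shear [-0.1258  0.4539  0.0137] F [-1.9 -0.2 19.6] w 0.33 q6 1.41
```

Width 0.33 (about 30 mm) means the strip is between the pads. The tips are pressing on the bench, so next I lift.

```bash
python3 -m creep '[{"grip":2.4,"dp":[-0.5,0,0],"rotation":[0,0,0]},{"grip":2.4,"dp":[-1.5,0,0],"rotation":[0,0,0]},{"grip":2.4,"dp":[-4,0,0],"rotation":[0,0,0]},{"grip":2.4,"dp":[-7,0,0],"rotation":[0,0,0]},{"grip":2.4,"dp":[-10,0,0],"rotation":[0,0,0]}]' 50
python3 -m creep '[{"grip":2.4,"dp":[-4,0,0],"rotation":[0,0,0]},{"grip":2.4,"dp":[-8,0,0],"rotation":[0,0,0]},{"grip":2.4,"dp":[-8,0,0],"rotation":[0,0,0]},{"grip":2.4,"dp":[-8,0,0],"rotation":[0,0,0]}]'
python3 - <<'E'
from h import *
report();snap("9");crop("side","9",230,80,350,230,4,"s9")
E
```

```text
time: 9.57
tool_pos: [0.5022, 0.3008, 0.109]
tcp_rot: [1.838, 0.629, -1.846]
wrist_force: [1.2, -0.3, -0.3]
width: 0.331
time: 9.9
tool_pos: [0.5056, 0.3027, 0.1932]
tcp_rot: [1.848, 0.631, -1.836]
wrist_force: [0.5, 0.9, -0.3]
width: 0.331
 t 9.9 tcp [0.5056 0.3027 0.1932] shear [-0.1273  0.4532  0.1932] F [ 0.5  0.9 -0.3] w 0.331 q6 1.41
```

View pics/s9.png

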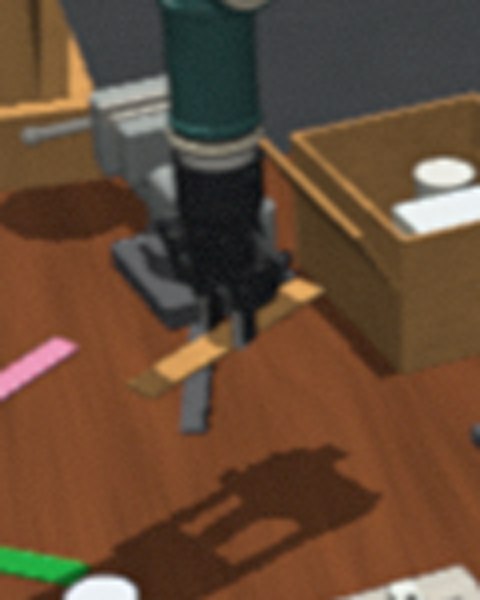

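Run:
```python
from h import *
R=best(EX[:2]);T=S2W([[-.155,.085,.18]])[0];print(T,rel(T,R),np.cos(0.5))
```

```text
[ 0.53968008 -0.06498184  0.18      ] (array([ 0.89, 31.21, 19.52]), array([-1.079e+00,  2.000e-03,  1.000e-03])) 0.8775825618903728
```

```bash
python3 -m creep '[{"grip":2.4,"dp":[0,3,2],"rotation":[-0.11,0,0]},{"grip":2.4,"dp":[0,6,4],"rotation":[-0.22,0,0]},{"grip":2.4,"dp":[0,9,6],"rotation":[-0.33,0,0]},{"grip":2.4,"dp":[0,12,8],"rotation":[-0.44,0,0]},{"grip":2.4,"dp":[0,15,10],"rotation":[-0.55,0,0]}]'
python3 - <<'E'
from h import *
R=best(EX[:2]);T=S2W([[-.155,.085,.18]])[0];report();print(rel(T,R))
E
```

```text
time: 10.42
tool_pos: [0.5144, 0.1202, 0.1864]
tcp_rot: [1.462, 1.022, -1.471]
wrist_force: [0.5, -0.6, -0.6]
width: 0.33
 t 10.42 tcp [0.5144 0.1202 0.1864] shear [-0.1491  0.2718  0.1864] F [ 0.5 -0.6 -0.6] w 0.33 q6 0.54
(array([ 0.65,  8.83, 16.47]), array([-0.523,  0.002,  0.005]))
```

```bash
python3 -m creep '[{"grip":2.4,"dp":[0.1,1.8,3.3],"rotation":[-0.11,0,0]},{"grip":2.4,"dp":[0.2,3.5,6.6],"rotation":[-0.22,0,0]},{"grip":2.4,"dp":[0.3,5.3,9.8],"rotation":[-0.33,0,0]},{"grip":2.4,"dp":[0.5,7,13],"rotation":[-0.44,0,0]},{"grip":2.4,"dp":[0.6,8.8,16.4],"rotation":[-0.523,0,0]}]'
python3 -m creep '[{"grip":2.4,"dp":[0,0,0],"rotation":[0,0,0]},{"grip":2.4,"dp":[0,0,0],"rotation":[0,0,0]},{"grip":2.4,"dp":[0,0,0],"rotation":[0,0,0]},{"grip":2.4,"dp":[0,0,0],"rotation":[0,0,0]}]'
python3 - <<'E'
from h import *
R=best(EX[:2]);T=S2W([[-.155,.085,.085]])[0];report();print(rel(T,R));snap("10");crop("top","10",270,150,420,290,5,"t10");crop("side","10",230,120,430,300,3.5,"s10")
E
```

```text
time: 10.83
tool_pos: [0.5386, -0.0638, 0.1803]
tcp_rot: [1.084, 1.288, -1.089]
wrist_force: [0.4, 0.1, -0.1]
width: 0.332
time: 11.17
tool_pos: [0.5398, -0.0614, 0.182]
tcp_rot: [1.089, 1.284, -1.091]
wrist_force: [-0.1, -0.5, -1.8]
width: 0.328
 t 11.17 tcp [ 0.5398 -0.0614  0.182 ] shear [-0.1543  0.0885  0.182 ] F [-0.1 -0.5 -1.8] w 0.328 q6 -0.32
(array([ 9.7 , -0.05,  0.37]), array([-0.006, -0.001,  0.003]))
```

View pics/t10.png

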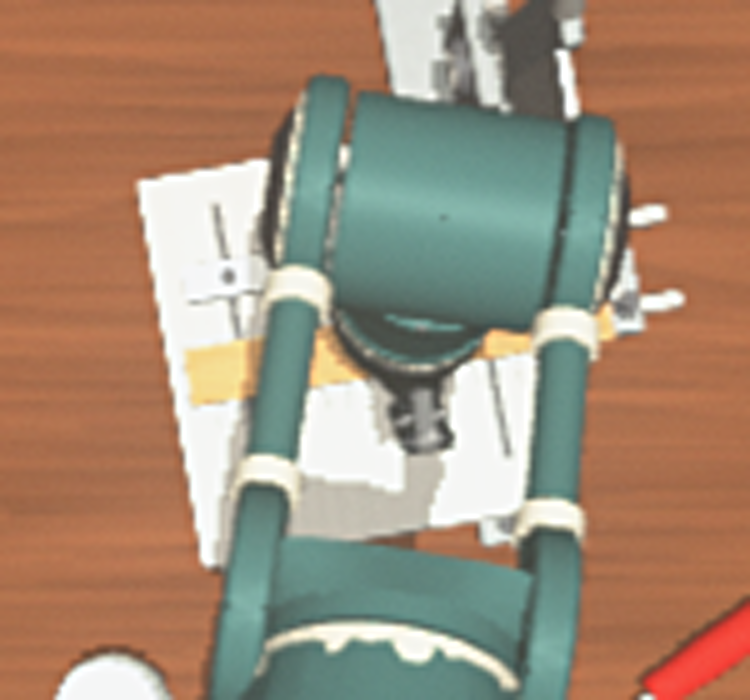

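View pics/s10.png

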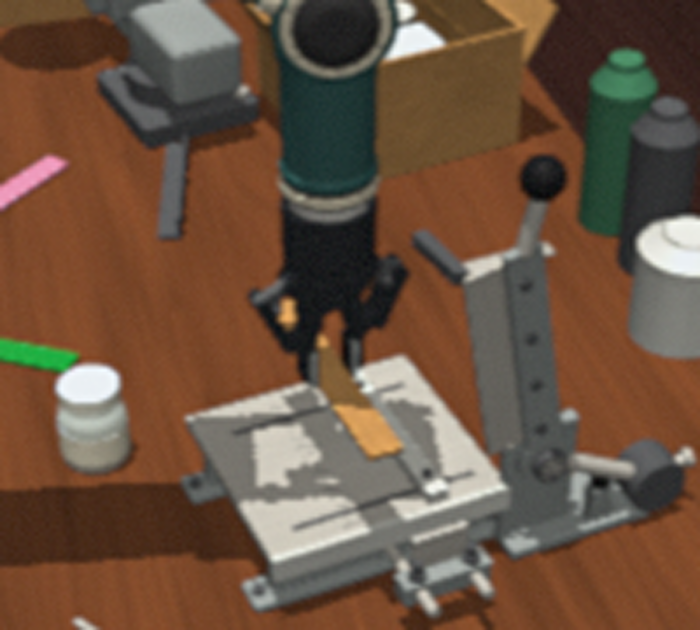

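Run:
```python
from h import *
print(W2S(ray("top",[(307.2,220.4),(308.4,230.8)],.17)).round(4))
z=np.load("top10.npz");P=dep("top",z['d']);S=W2S(P.reshape(-1,3));c=z['p'].reshape(-1,3).astype(int)
m=(S[:,2]>.2)&(S[:,2]<.7)&(np.abs(S[:,0]+.1)<.25)&(S[:,1]>-.15)&(S[:,1]<.25)
g=m&(c[:,1]>c[:,0]+15)
for a in np.arange(-.12,.2,.03):
    k=g&(abs(S[:,1]-a)<.015)
    if k.any(): print(a.round(2),"x",S[k,0].min().round(3),S[k,0].max().round(3),"z",S[k,2].min().round(3),S[k,2].max().round(3), "z at max x",S[k][S[k,0].argmax()].round(3))
z=np.load("side10.npz");P=dep("side",z['d']);print("knob",W2S(P[170,385]), W2S(P[120+int(178/3.5),230+int(543/3.5)]))
z=np.load("side10.npz");S=W2S(P.reshape(-1,3));c=z['p'].reshape(-1,3).astype(int)
g=(c[:,1]>c[:,0]+15)&(S[:,1]<.15)&(S[:,0]>-.3)&(S[:,2]>.15)&(S[:,2]<.6)
for a in np.arange(.2,.5,.03):
    k=g&(abs(S[:,2]-a)<.015)
    if k.any(): print(a.round(2),"x",S[k,0].max().round(3),"y",S[k,1].min().round(3))
```

```text
[[-0.1408  0.1932  0.17  ]
 [-0.1678  0.1948  0.17  ]]
0.03 x -0.201 -0.131 z 0.535 0.564 z at max x [-0.131  0.044  0.536]
0.06 x -0.289 -0.12 z 0.361 0.613 z at max x [-0.12   0.074  0.534]
0.09 x -0.35 -0.111 z 0.374 0.635 z at max x [-0.111  0.104  0.537]
0.12 x -0.35 -0.103 z 0.376 0.667 z at max x [-0.103  0.125  0.541]
0.15 x -0.35 -0.123 z 0.542 0.675 z at max x [-0.123  0.136  0.555]
0.18 x -0.35 -0.209 z 0.561 0.674 z at max x [-0.209  0.166  0.561]
knob [[-0.03096477 -0.01858032  0.38906067]] [[-0.03096477 -0.01858032  0.38906067]]
0.38 x -0.129 y 0.049
0.41 x -0.133 y 0.05
0.44 x -0.133 y 0.049
0.47 x -0.134 y 0.027
```

```bash
python3 -m creep '[{"grip":2.4,"dp":[3,0,0.2],"rotation":[0,0,0]},{"grip":2.4,"dp":[6,0,0.2],"rotation":[0,0,0]},{"grip":2.4,"dp":[8,0,0.2],"rotation":[0,0,0]},{"grip":2.4,"dp":[9,0,0.2],"rotation":[0,0,0]},{"grip":2.4,"dp":[9,0,0.2],"rotation":[0,0,0]}]'
python3 -m creep '[{"grip":2.4,"dp":[0.2,0,0],"rotation":[0,0,0]},{"grip":2.4,"dp":[0.4,0,0],"rotation":[0,0,0]},{"grip":2.4,"dp":[0.4,0,0],"rotation":[0,0,0]},{"grip":2.4,"dp":[0.4,0,0],"rotation":[0,0,0]}]'
python3 - <<'E'
from h import *
R=best(EX[:2]);T=S2W([[-.155,.085,.084]])[0];report();print(rel(T,R))
E
```

```text
time: 11.68
tool_pos: [0.5389, -0.0631, 0.0907]
tcp_rot: [1.087, 1.287, -1.092]
wrist_force: [-1.8, 0.5, -1.4]
width: 0.33
time: 12.02
tool_pos: [0.5424, -0.0646, 0.0909]
tcp_rot: [1.091, 1.279, -1.088]
wrist_force: [0.4, 0.3, -0.4]
width: 0.325
 t 12.02 tcp [ 0.5424 -0.0646  0.0909] shear [-0.1523  0.0849  0.0909] F [ 0.4  0.3 -0.4] w 0.325 q6 -0.33
(array([ 0.69, -0.28, -0.01]), array([-0.006,  0.001, -0.003]))
```

```bash
python3 -m creep '[{"grip":2.4,"dp":[0.2,-0.2,0],"rotation":[0,0,0]},{"grip":2.4,"dp":[0.4,-0.2,0],"rotation":[0,0,0]},{"grip":2.4,"dp":[0.6,-0.2,0],"rotation":[0,0,0]},{"grip":2.4,"dp":[0.6,-0.2,0],"rotation":[0,0,0]},{"grip":2.4,"dp":[0.6,-0.2,0],"rotation":[0,0,0]}]'
python3 - <<'E'
from h import *
R=best(EX[:2]);T=S2W([[-.155,.085,.084]])[0];report();print(rel(T,R))
E
```

```text
time: 12.43
tool_pos: [0.5394, -0.065, 0.0839]
tcp_rot: [1.09, 1.281, -1.09]
wrist_force: [-1.7, -0.3, 3.2]
width: 0.328
 t 12.43 tcp [ 0.5394 -0.065   0.0839] shear [-0.1552  0.085   0.0839] F [-1.7 -0.3  3.2] w 0.328 q6 -0.33
(array([-0.01,  0.02,  0.  ]), array([-0.007,  0.   , -0.   ]))
```

```bash
python3 -m creep '[{"grip":4.2,"dp":[0,0,0],"rotation":[0,0,0]},{"grip":4.8,"dp":[0,0,0],"rotation":[0,0,0]},{"grip":4.8,"dp":[-1,0,0],"rotation":[0,0,0]},{"grip":4.8,"dp":[-4,0,0],"rotation":[0,0,0]},{"grip":4.8,"dp":[-6,0,0],"rotation":[0,0,0]}]'
python3 - <<'E'
from h import *
report();snap("11");crop("top","11",270,150,420,290,5,"t11");crop("side","11",230,120,430,300,3.5,"s11")
E
```

```text
time: 12.85
tool_pos: [0.5391, -0.0648, 0.1447]
tcp_rot: [1.09, 1.282, -1.09]
wrist_force: [0.9, 0.1, 0.4]
width: 0.562
 t 12.85 tcp [ 0.5391 -0.0648  0.1447] shear [-0.1555  0.0853  0.1447] F [0.9 0.1 0.4] w 0.562 q6 -0.33
```

View pics/s11.png

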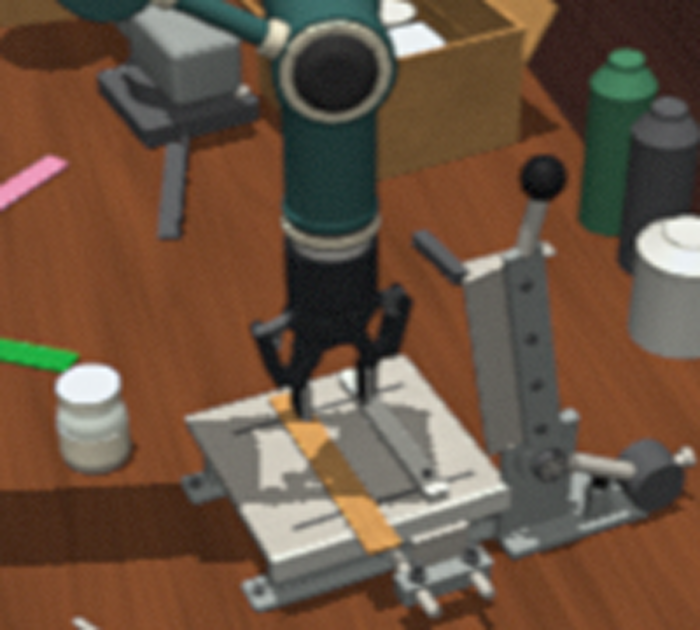

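View pics/t11.png

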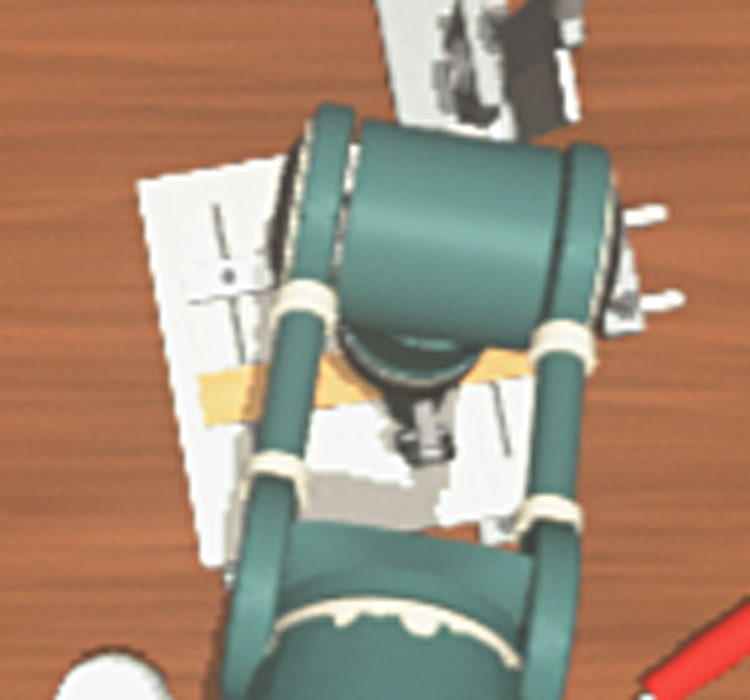

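```bash
python3 -m creep '[{"grip":0,"dp":[0,-2.5,0],"rotation":[-0.007,0,0]},{"grip":0,"dp":[0,-5,0],"rotation":[-0.007,0,0]},{"grip":0,"dp":[0,-5.3,0],"rotation":[-0.007,0,0]},{"grip":0,"dp":[0,-5.3,0],"rotation":[-0.007,0,0]},{"grip":0,"dp":[0,-5.3,0],"rotation":[-0.007,0,0]}]' 30
python3 - <<'E'
from h import *
R=best(EX[:2]);T=S2W([[-.205,.084,.087]])[0];report();print(rel(T,R))
E
```

```text
time: 13.37
tool_pos: [0.4872, -0.0734, 0.1435]
tcp_rot: [1.085, 1.283, -1.084]
wrist_force: [0.3, 0.6, 0.9]
width: -0.005
 t 13.37 tcp [ 0.4872 -0.0734  0.1435] shear [-0.2081  0.0854  0.1435] F [0.3 0.6 0.9] w -0.005 q6 -0.37
(array([5.65, 0.3 , 0.14]), array([ 0.   ,  0.   , -0.001]))
```

```bash
python3 -m creep '[{"grip":0,"dp":[2.5,0,0.1],"rotation":[0,0,0]},{"grip":0,"dp":[4.5,0,0.1],"rotation":[0,0,0]},{"grip":0,"dp":[5.6,0,0.1],"rotation":[0,0,0]},{"grip":0,"dp":[5.6,0,0.1],"rotation":[0,0,0]},{"grip":0,"dp":[5.6,0,0.1],"rotation":[0,0,0]}]' 30
python3 - <<'E'
from h import *
R=best(EX[:2]);T=S2W([[-.205,.084,.087]])[0];report();print(rel(T,R));snap("12");crop("side","12",270,180,390,300,5,"s12")
E
```

```text
time: 13.78
tool_pos: [0.4875, -0.0742, 0.0872]
tcp_rot: [1.084, 1.285, -1.085]
wrist_force: [-0.5, 0.5, 0.6]
width: -0.002
 t 13.78 tcp [ 0.4875 -0.0742  0.0872] shear [-0.208   0.0846  0.0872] F [-0.5  0.5  0.6] w -0.002 q6 -0.37
(array([0.02, 0.3 , 0.06]), array([ 0.001, -0.   ,  0.001]))
```

View pics/s12.png

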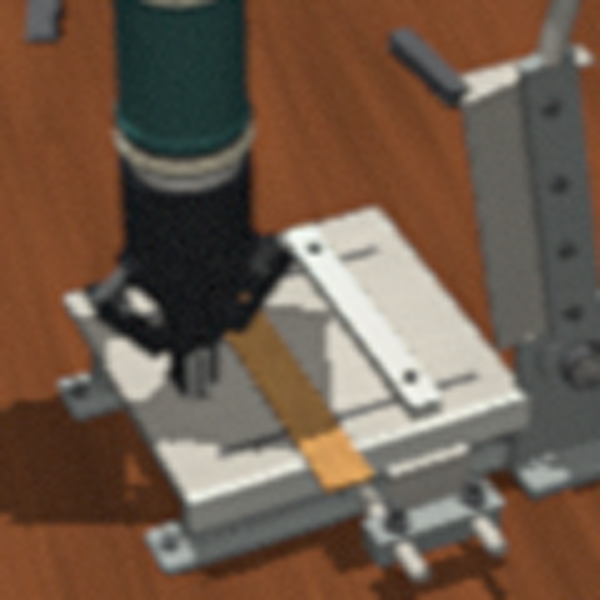

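Closed fingers stand on the bed in front of the strip, at (200,385) in the crop. Next I push it slowly to the fence.

```bash
python3 -m creep '[{"grip":0,"dp":[0,1.2,0],"rotation":[0,0,0]},{"grip":0,"dp":[0,2.4,0],"rotation":[0,0,0]},{"grip":0,"dp":[0,3.4,0],"rotation":[0,0,0]},{"grip":0,"dp":[0,4.2,0],"rotation":[0,0,0]},{"grip":0,"dp":[0,5,0],"rotation":[0,0,0]}]' 30
python3 -m creep '[{"grip":0,"dp":[0,0.3,0],"rotation":[0,0,0]},{"grip":0,"dp":[0,0.6,0],"rotation":[0,0,0]},{"grip":0,"dp":[0,0.6,0],"rotation":[0,0,0]}]' 30
python3 - <<'E'
from h import *
report();print(EX@bot.read_state()['wrist_force']);snap("13");crop("side","13",270,180,390,300,5,"s13")
E
```

```text
time: 14.3
tool_pos: [0.538, -0.0658, 0.0878]
tcp_rot: [1.085, 1.283, -1.084]
wrist_force: [-1.1, -0.3, 0.4]
width: 0.0
time: 14.55
tool_pos: [0.5428, -0.0648, 0.0874]
tcp_rot: [1.085, 1.284, -1.084]
wrist_force: [0.1, -0.5, -0.5]
width: 0.003
 t 14.55 tcp [ 0.5428 -0.0648  0.0874] shear [-0.1519  0.0846  0.0874] F [ 0.1 -0.5 -0.5] w 0.003 q6 -0.33
-0.0291599352024696
```

View pics/s13.png

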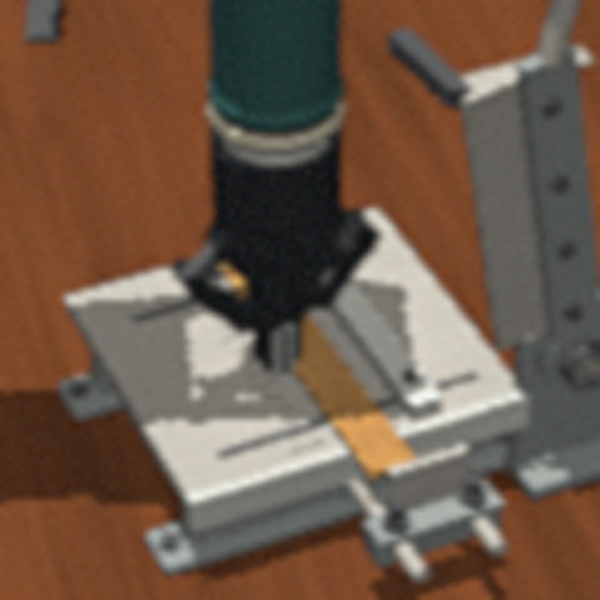

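```bash
python3 -m creep '[{"grip":0,"dp":[0,0.2,0],"rotation":[0,0,0]},{"grip":0,"dp":[0,0.4,0],"rotation":[0,0,0]},{"grip":0,"dp":[0,0.4,0],"rotation":[0,0,0]}]' 30
python3 -m creep '[{"grip":0,"dp":[0,0.2,0],"rotation":[0,0,0]},{"grip":0,"dp":[0,0.2,0],"rotation":[0,0,0]}]' 30
python3 - <<'E'
from h import *
report();print(EX@bot.read_state()['wrist_force'])
E
```

```text
time: 14.9
tool_pos: [0.5465, -0.0643, 0.0876]
tcp_rot: [1.085, 1.284, -1.084]
wrist_force: [-0.4, 0.4, 0.1]
width: -0.001
time: 15.07
tool_pos: [0.5486, -0.064, 0.0876]
tcp_rot: [1.085, 1.283, -1.084]
wrist_force: [-0.6, 0.3, -0.2]
width: -0.002
 t 15.07 tcp [ 0.5486 -0.064   0.0876] shear [-0.1461  0.0845  0.0876] F [-0.6  0.3 -0.2] w -0.002 q6 -0.33
-0.49168964952475647
```

```bash
python3 -m creep '[{"grip":0,"dp":[0,0.2,0],"rotation":[0,0,0]},{"grip":0,"dp":[0,0.2,0],"rotation":[0,0,0]}]' 30
python3 -m creep '[{"grip":0,"dp":[0,0.2,0],"rotation":[0,0,0]},{"grip":0,"dp":[0,0.2,0],"rotation":[0,0,0]}]' 30
python3 - <<'E'
from h import *
report();print(EX@bot.read_state()['wrist_force']);snap("14");crop("side","14",270,180,390,300,5,"s14")
E
```

```text
time: 15.23
tool_pos: [0.5506, -0.0636, 0.0876]
tcp_rot: [1.085, 1.284, -1.084]
wrist_force: [-0.7, -0.1, 0.9]
width: 0.001
time: 15.4
tool_pos: [0.5526, -0.0633, 0.0876]
tcp_rot: [1.085, 1.284, -1.084]
wrist_force: [0.5, 1.0, 0.9]
width: -0.001
 t 15.4 tcp [ 0.5526 -0.0633  0.0876] shear [-0.142   0.0845  0.0876] F [0.5 1.  0.9] w -0.001 q6 -0.33
0.6633563263353909
```

View pics/s14.png

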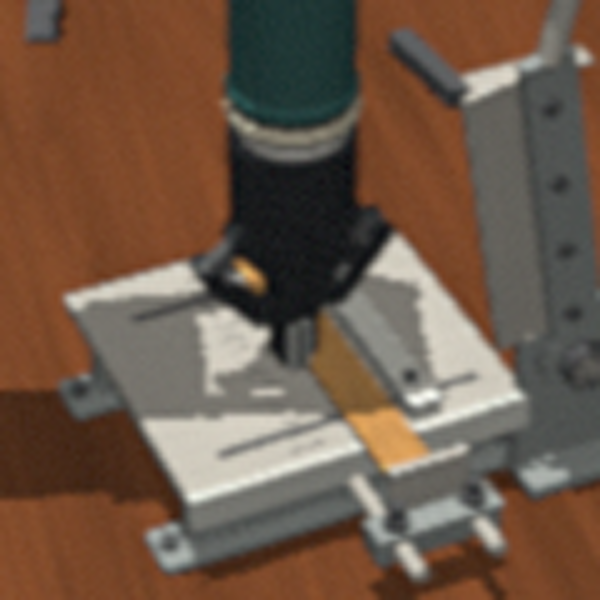

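```bash
python3 -m creep '[{"grip":0,"dp":[0,0.2,0],"rotation":[0,0,0]},{"grip":0,"dp":[0,0.2,0],"rotation":[0,0,0]}]' 30
python3 -m creep '[{"grip":0,"dp":[0,0.15,0],"rotation":[0,0,0]},{"grip":0,"dp":[0,0.15,0],"rotation":[0,0,0]}]' 30
```

```text
time: 15.67
tool_pos: [0.5545, -0.0629, 0.0876]
tcp_rot: [1.085, 1.284, -1.084]
wrist_force: [-0.5, 0.3, 0.6]
width: 0.001
time: 15.83
tool_pos: [0.5559, -0.0627, 0.0875]
tcp_rot: [1.085, 1.284, -1.084]
wrist_force: [-1.0, 0.1, 0.8]
width: 0.001
```

```bash
python3 -m creep '[{"grip":0,"dp":[0,0.15,0],"rotation":[0,0,0]},{"grip":0,"dp":[0,0.15,0],"rotation":[0,0,0]}]' 30
python3 - <<'E'
from h import *
report();snap("15");crop("side","15",300,220,390,290,8,"s15")
E
```

```text
time: 16.0
tool_pos: [0.5574, -0.0625, 0.0875]
tcp_rot: [1.085, 1.284, -1.084]
wrist_force: [-0.2, 0.0, -0.2]
width: 0.002
 t 16.0 tcp [ 0.5574 -0.0625  0.0875] shear [-0.1371  0.0845  0.0875] F [-0.2  0.  -0.2] w 0.002 q6 -0.32
```

View pics/s15.png

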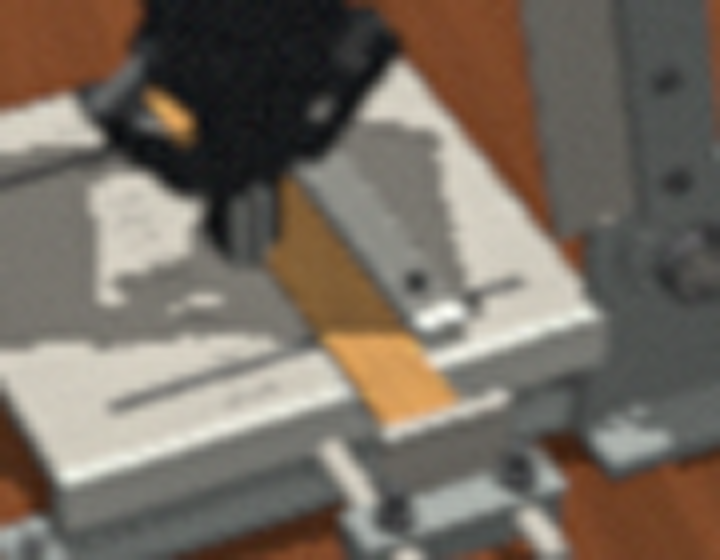

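```bash
python3 -m creep '[{"grip":0,"dp":[0,0.15,0],"rotation":[0,0,0]},{"grip":0,"dp":[0,0.15,0],"rotation":[0,0,0]}]' 30
python3 -m creep '[{"grip":0,"dp":[0,0.15,0],"rotation":[0,0,0]},{"grip":0,"dp":[0,0.15,0],"rotation":[0,0,0]}]' 30
```

```text
time: 16.27
tool_pos: [0.5582, -0.0622, 0.0873]
tcp_rot: [1.084, 1.285, -1.085]
wrist_force: [-2.6, -0.8, 1.6]
width: -0.0
time: 16.43
tool_pos: [0.5583, -0.0622, 0.0872]
tcp_rot: [1.082, 1.287, -1.087]
wrist_force: [-6.2, -1.0, 4.5]
width: -0.002
```

The strip is against the fence at 6 N. Next I back off, rise and go round to its left end.

```bash
python3 -m creep '[{"grip":0,"dp":[0,-1,0],"rotation":[0,0,0]},{"grip":0,"dp":[0,-2.5,0],"rotation":[0,0,0]},{"grip":0,"dp":[-2,-2.5,0],"rotation":[0,0,0]},{"grip":0,"dp":[-5,-2.5,-2],"rotation":[0,0,0]},{"grip":0,"dp":[-5,-2.5,-6],"rotation":[0,0,0]}]' 30
python3 -m creep '[{"grip":0,"dp":[0,1,-4],"rotation":[0,0,0]},{"grip":0,"dp":[0,2,-7.5],"rotation":[0,0,0]},{"grip":0,"dp":[0,3,-7.5],"rotation":[0,0,0]},{"grip":0,"dp":[0,3.5,-7.5],"rotation":[0,0,0]},{"grip":0,"dp":[0,3.5,-7.5],"rotation":[0,0,0]}]' 30
python3 - <<'E'
from h import *
R=best(EX[:2]);T=S2W([[-.119,.222,.0875]])[0];report();print(rel(T,R))
snap("16");crop("top","16",270,150,420,290,5,"t16")
E
```

```text
time: 16.85
tool_pos: [0.5299, -0.0095, 0.1432]
tcp_rot: [1.091, 1.272, -1.081]
wrist_force: [2.4, 0.4, 1.7]
width: 0.0
time: 17.27
tool_pos: [0.5485, 0.0729, 0.1378]
tcp_rot: [1.084, 1.283, -1.083]
wrist_force: [0.2, 0.4, 0.5]
width: 0.004
 t 17.27 tcp [0.5485 0.0729 0.1378] shear [-0.1233  0.2195  0.1378] F [0.2 0.4 0.5] w 0.004 q6 -0.08
(array([ 5.03,  0.43, -0.25]), array([ 0.002,  0.   , -0.002]))
```

View pics/t16.png

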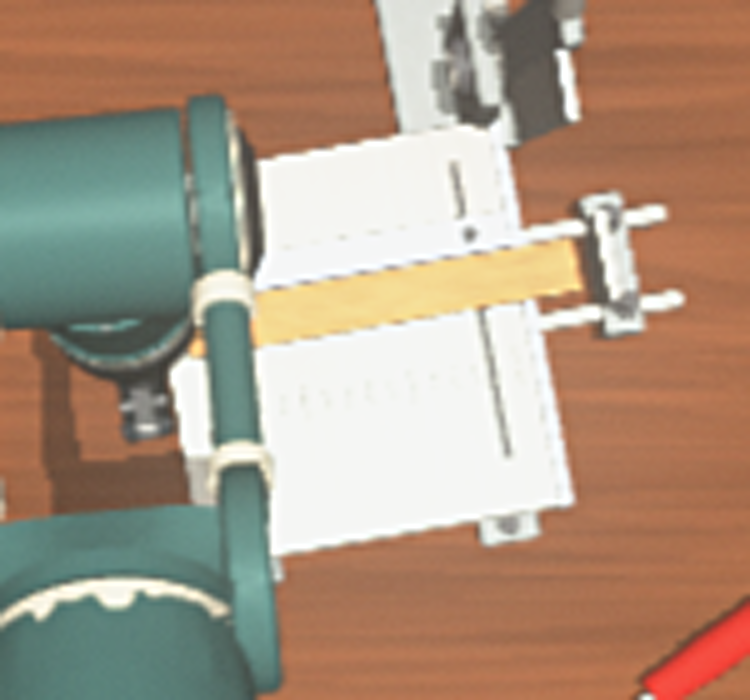

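```bash
python3 -m creep '[{"grip":0,"dp":[2.5,0.4,-0.25],"rotation":[0,0,0]},{"grip":0,"dp":[5,0.4,-0.25],"rotation":[0,0,0]},{"grip":0,"dp":[5,0.4,-0.25],"rotation":[0,0,0]},{"grip":0,"dp":[5,0.4,-0.25],"rotation":[0,0,0]}]' 30
python3 -m creep '[{"grip":0,"dp":[0,0,0.5],"rotation":[0,0,0]},{"grip":0,"dp":[0,0,1],"rotation":[0,0,0]},{"grip":0,"dp":[0,0,1.5],"rotation":[0,0,0]},{"grip":0,"dp":[0,0,2],"rotation":[0,0,0]},{"grip":0,"dp":[0,0,2],"rotation":[0,0,0]}]' 30
python3 - <<'E'
from h import *
R=best(EX[:2]);T=S2W([[-.119,.191,.0875]])[0];report();print(rel(T,R))
snap("17");crop("top","17",270,150,420,290,5,"t17");crop("side","17",300,200,400,290,7,"s17")
E
```

```text
time: 17.7
tool_pos: [0.5487, 0.0745, 0.0857]
tcp_rot: [1.083, 1.287, -1.089]
wrist_force: [-0.3, 0.1, 1.0]
width: -0.003
time: 18.12
tool_pos: [0.5553, 0.0552, 0.0887]
tcp_rot: [1.086, 1.282, -1.084]
wrist_force: [1.5, 0.5, -0.0]
width: -0.005
 t 18.12 tcp [0.5553 0.0552 0.0887] shear [-0.1195  0.2009  0.0887] F [ 1.5  0.5 -0. ] w -0.005 q6 -0.11
(array([0.12, 0.05, 0.99]), array([-0.   ,  0.   , -0.002]))
```

View pics/t17.png

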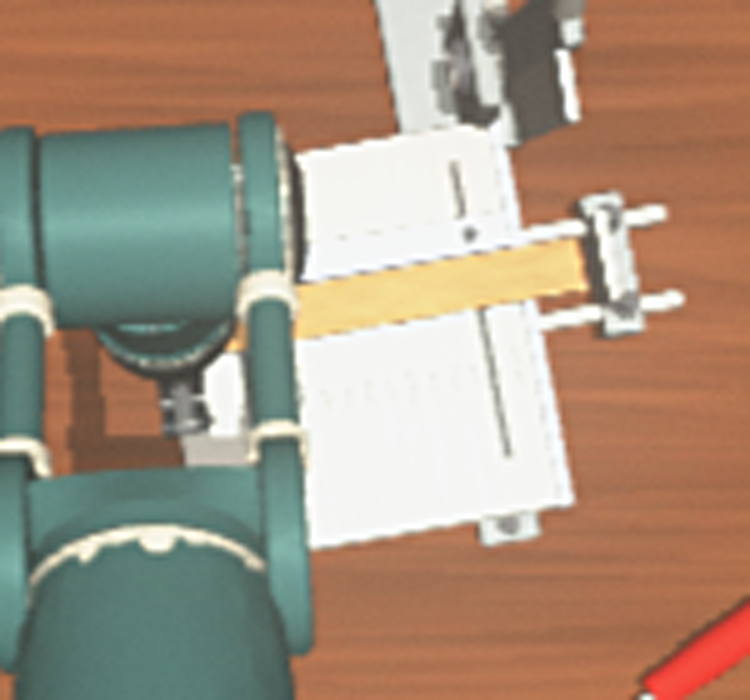

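View pics/s17.png

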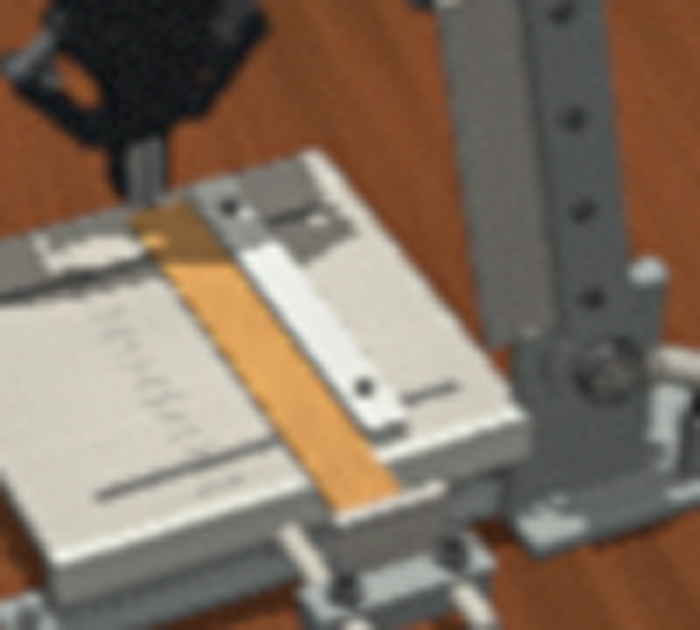

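```bash
python3 -m creep '[{"grip":0,"dp":[0.12,0,0],"rotation":[0,0,0]},{"grip":0,"dp":[0.12,0,0.3],"rotation":[0,0,0]},{"grip":0,"dp":[0.12,0,0.5],"rotation":[0,0,0]},{"grip":0,"dp":[0.12,0,0.5],"rotation":[0,0,0]}]' 30
python3 -m creep '[{"grip":0,"dp":[0,0,0.2],"rotation":[0,0,0]},{"grip":0,"dp":[0,0,0.2],"rotation":[0,0,0]}]' 30
```

```text
time: 18.55
tool_pos: [0.555, 0.0511, 0.0861]
tcp_rot: [1.084, 1.284, -1.085]
wrist_force: [0.1, -0.7, 0.5]
width: 0.001
time: 18.72
tool_pos: [0.5553, 0.0491, 0.0861]
tcp_rot: [1.084, 1.284, -1.085]
wrist_force: [0.4, 0.1, -0.6]
width: -0.001
```

```bash
python3 -m creep '[{"grip":0,"dp":[0,0,0.15],"rotation":[0,0,0]},{"grip":0,"dp":[0,0,0.15],"rotation":[0,0,0]}]' 30
python3 - <<'E'
from h import *
report()
E
```

```text
time: 18.88
tool_pos: [0.5556, 0.0476, 0.0861]
tcp_rot: [1.084, 1.284, -1.085]
wrist_force: [-0.6, -0.8, -0.4]
width: -0.0
 t 18.88 tcp [0.5556 0.0476 0.0861] shear [-0.1205  0.1934  0.0861] F [-0.6 -0.8 -0.4] w -0.0 q6 -0.13
```

```bash
python3 -m creep '[{"grip":0,"dp":[0,0,0.15],"rotation":[0,0,0]},{"grip":0,"dp":[0,0,0.15],"rotation":[0,0,0]}]' 30
python3 -m creep '[{"grip":0,"dp":[0,0,0.15],"rotation":[0,0,0]},{"grip":0,"dp":[0,0,0.15],"rotation":[0,0,0]}]' 30
```

```text
time: 19.05
tool_pos: [0.5558, 0.0467, 0.0862]
tcp_rot: [1.086, 1.285, -1.084]
wrist_force: [-0.8, 2.0, -1.1]
width: 0.005
time: 19.22
tool_pos: [0.5558, 0.0464, 0.0862]
tcp_rot: [1.087, 1.286, -1.084]
wrist_force: [-1.3, 8.1, 0.7]
width: 0.001
```

Run:
```python
from h import *
report();snap("18");crop("side","18",300,200,400,290,7,"s18")
```

```text
t 19.22 tcp [0.5558 0.0464 0.0862] shear [-0.1205  0.1922  0.0862] F [-1.3  8.1  0.7] w 0.001 q6 -0.13
```

View pics/s18.png

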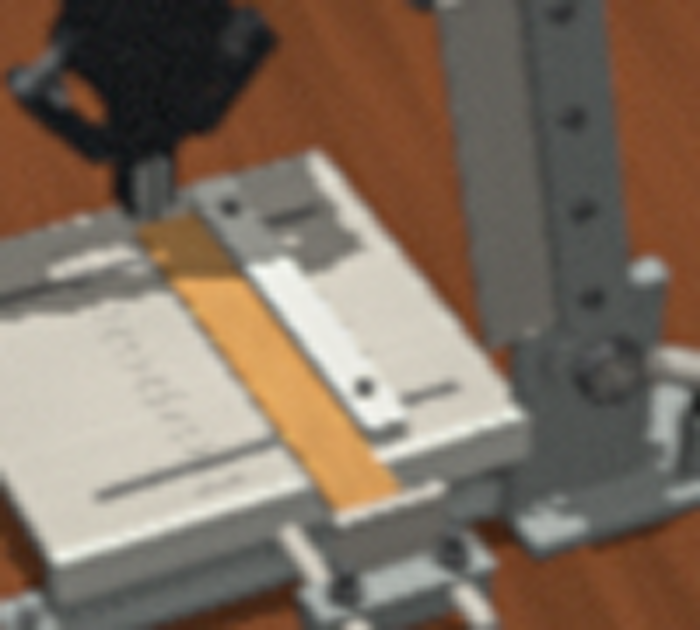

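8 N against the stop, with the strip end at y≈0.180 as expected. Next I back off and press the front edge once more to make sure it is square.

```bash
python3 -m creep '[{"grip":0,"dp":[0,0,-0.8],"rotation":[0,0,0]},{"grip":0,"dp":[0,0,-2],"rotation":[0,0,0]},{"grip":0,"dp":[-2.5,0,-2],"rotation":[0,0,0]},{"grip":0,"dp":[-5,-2,-2],"rotation":[0,0,0]},{"grip":0,"dp":[-5,-5,-1],"rotation":[0,0,0]}]' 30
python3 -m creep '[{"grip":0,"dp":[0,-0.5,3],"rotation":[0,0,0]},{"grip":0,"dp":[0,-0.5,6],"rotation":[0,0,0]},{"grip":0,"dp":[0,-0.5,9],"rotation":[0,0,0]},{"grip":0,"dp":[0,-0.5,12],"rotation":[0,0,0]},{"grip":0,"dp":[0,-0.5,12],"rotation":[0,0,0]}]' 30
python3 -m creep '[{"grip":0,"dp":[0,0,0],"rotation":[0,0,0]},{"grip":0,"dp":[0,0,0],"rotation":[0,0,0]}]' 30
python3 - <<'E'
from h import *
R=best(EX[:2]);T=S2W([[-.165,.075,.087]])[0];report();print(rel(T,R))
E
```

```text
time: 19.73
tool_pos: [0.5105, 0.0482, 0.1418]
tcp_rot: [1.088, 1.276, -1.075]
wrist_force: [1.2, -0.7, 0.6]
width: 0.003
time: 20.15
tool_pos: [0.5215, -0.0766, 0.137]
tcp_rot: [1.085, 1.279, -1.086]
wrist_force: [0.3, -0.4, -0.1]
width: -0.002
time: 20.32
tool_pos: [0.5201, -0.0723, 0.1362]
tcp_rot: [1.085, 1.284, -1.085]
wrist_force: [-0.6, 0.5, 0.9]
width: 0.003
 t 20.32 tcp [ 0.5201 -0.0723  0.1362] shear [-0.1755  0.0811  0.1362] F [-0.6  0.5  0.9] w 0.003 q6 -0.35
(array([4.92, 1.05, 0.61]), array([ 0., -0.,  0.]))
```

```bash
python3 -m creep '[{"grip":0,"dp":[2.5,0,0.6],"rotation":[0,0,0]},{"grip":0,"dp":[4.9,0,0.6],"rotation":[0,0,0]},{"grip":0,"dp":[4.9,0.8,0.6],"rotation":[0,0,0]},{"grip":0,"dp":[4.9,1.6,0.6],"rotation":[0,0,0]},{"grip":0,"dp":[4.9,2.4,0.6],"rotation":[0,0,0]}]' 30
python3 -m creep '[{"grip":0,"dp":[0,0.6,0],"rotation":[0,0,0]},{"grip":0,"dp":[0,1.1,0],"rotation":[0,0,0]},{"grip":0,"dp":[0,1.3,0],"rotation":[0,0,0]},{"grip":0,"dp":[0,1.3,0],"rotation":[0,0,0]}]' 30
python3 - <<'E'
from h import *
report()
E
```

```text
time: 20.73
tool_pos: [0.5454, -0.0733, 0.0873]
tcp_rot: [1.084, 1.285, -1.084]
wrist_force: [0.4, -0.2, -0.7]
width: -0.001
time: 21.07
tool_pos: [0.5586, -0.0722, 0.0876]
tcp_rot: [1.084, 1.284, -1.084]
wrist_force: [-0.7, -0.1, -0.2]
width: -0.001
 t 21.07 tcp [ 0.5586 -0.0722  0.0876] shear [-0.1376  0.0747  0.0876] F [-0.7 -0.1 -0.2] w -0.001 q6 -0.34
```

```bash
python3 -m creep '[{"grip":0,"dp":[0,0.15,0],"rotation":[0,0,0]},{"grip":0,"dp":[0,0.3,0],"rotation":[0,0,0]},{"grip":0,"dp":[0,0.3,0],"rotation":[0,0,0]}]' 30
python3 - <<'E'
from h import *
report()
E
```

```text
time: 21.32
tool_pos: [0.5599, -0.072, 0.0871]
tcp_rot: [1.084, 1.285, -1.086]
wrist_force: [-2.9, -0.3, 2.0]
width: -0.001
 t 21.32 tcp [ 0.5599 -0.072   0.0871] shear [-0.1363  0.0747  0.0871] F [-2.9 -0.3  2. ] w -0.001 q6 -0.34
```

```bash
python3 -m creep '[{"grip":0,"dp":[0,0.15,0],"rotation":[0,0,0]},{"grip":0,"dp":[0,0.15,0],"rotation":[0,0,0]}]' 30
python3 -m creep '[{"grip":0,"dp":[0,-0.8,0],"rotation":[0,0,0]},{"grip":0,"dp":[0,-3,0],"rotation":[0,0,0]},{"grip":0,"dp":[-2,-5,0],"rotation":[0,0,0]},{"grip":0,"dp":[-6,-5,0],"rotation":[0,0,0]},{"grip":0,"dp":[-10,-5,0],"rotation":[0,0,0]}]' 30
python3 -m creep '[{"grip":0,"dp":[-3,0,-4],"rotation":[0,0,0]},{"grip":0,"dp":[-6,0,-8],"rotation":[0,0,0]},{"grip":0,"dp":[-8,0,-11],"rotation":[0,0,0]},{"grip":0,"dp":[-10,0,-15],"rotation":[0,0,0]},{"grip":0,"dp":[-10,0,-18.5],"rotation":[0,0,0]}]' 30
python3 -m creep '[{"grip":0,"dp":[0,0,-4],"rotation":[0,0,0]},{"grip":0,"dp":[0,0,-8],"rotation":[0,0,0]},{"grip":0,"dp":[0,0,-12],"rotation":[0,0,0]},{"grip":0,"dp":[0,0,-12],"rotation":[0,0,0]},{"grip":0,"dp":[0,0,-12],"rotation":[0,0,0]}]' 30
python3 - <<'E'
from h import *
report();snap("19");crop("top","19",280,100,420,280,3.3,"t19");crop("side","19",270,150,430,300,4.5,"s19")
E
```

```text
time: 21.48
tool_pos: [0.56, -0.072, 0.087]
tcp_rot: [1.082, 1.288, -1.088]
wrist_force: [-7.1, 0.3, 5.1]
width: 0.001
time: 21.9
tool_pos: [0.5095, -0.0798, 0.1857]
tcp_rot: [1.084, 1.289, -1.088]
wrist_force: [1.4, 0.4, -0.2]
width: 0.003
time: 22.32
tool_pos: [0.4847, 0.0973, 0.2911]
tcp_rot: [1.091, 1.277, -1.079]
wrist_force: [0.6, 1.0, 0.4]
width: 0.002
time: 22.73
tool_pos: [0.4623, 0.2164, 0.2864]
tcp_rot: [1.082, 1.285, -1.08]
wrist_force: [-0.4, -0.5, -0.1]
width: 0.003
 t 22.73 tcp [0.4623 0.2164 0.2864] shear [-0.1844  0.3754  0.2864] F [-0.4 -0.5 -0.1] w 0.003 q6 0.22
```

View pics/t19.png

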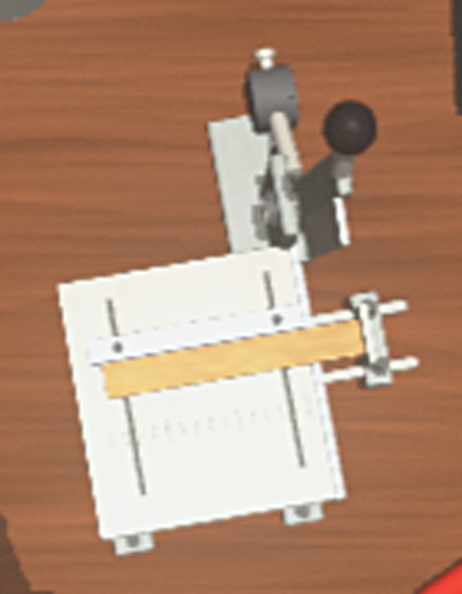

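View pics/s19.png

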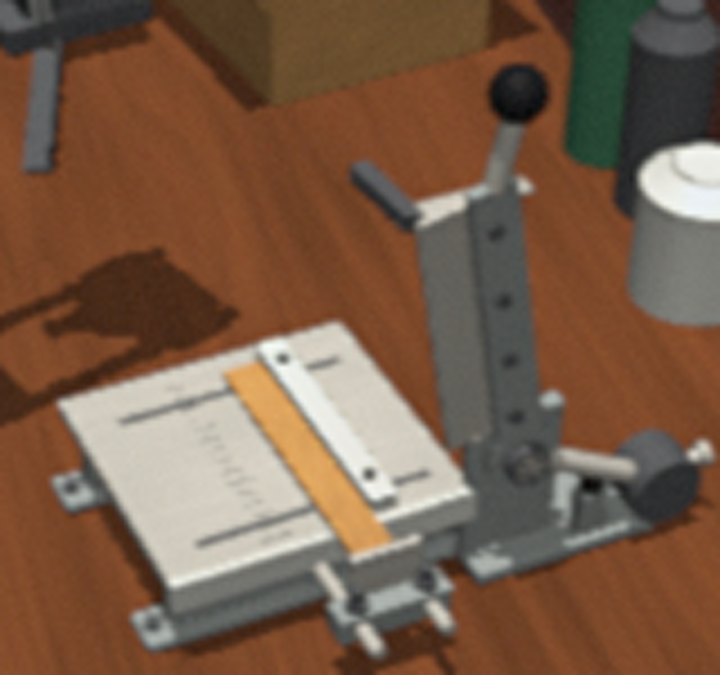

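View pics/top19.png

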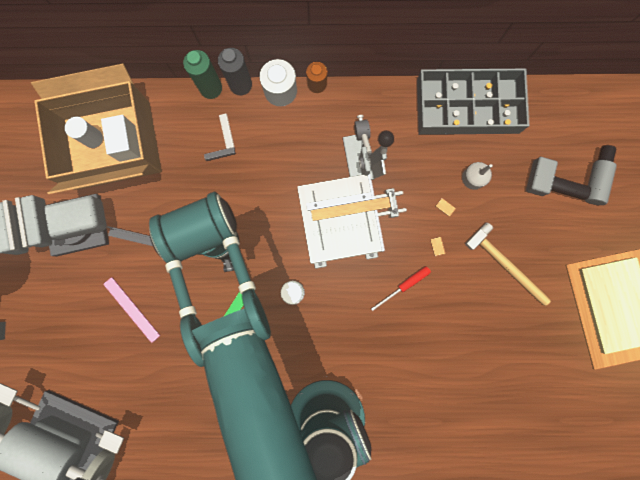

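Viewed from above, the strip lies along the fence with its right end at the stop (392,203), and the arm stands open. Next I measure the strip's pose.

Run:
```python
from h import *
for n in("top","side"):
    h=cv2.cvtColor(np.load(n+"19.npz")['p'],cv2.COLOR_RGB2HSV)
    roi=np.zeros((480,640),bool)
    if n=="top": roi[185:230,300:400]=1
    else: roi[225:285,315:365]=1
    m=(roi&(h[...,0]>12)&(h[...,0]<27)&(h[...,1]>(60 if n=="top" else 80))&(h[...,2]>150)).astype(np.uint8)
    k,l,s,_=cv2.connectedComponentsWithStats(m);m=(l==1+np.argmax(s[1:,4])).astype(np.uint8)
    c=cv2.findContours(m,cv2.RETR_EXTERNAL,cv2.CHAIN_APPROX_NONE)[0][0]
    w=(W2S(ray(n,c[:,0],.076))[:,:2]*1000).astype(np.float32)
    print(n,cv2.minAreaRect(w),w.min(0),w.max(0))
    v,u=np.nonzero(m);w=W2S(ray(n,np.c_[u,v],.076))*1000
    Y=w[:,1];bins=np.arange(-30,175,20);lo=[];hi=[]
    for b in bins:
        q=w[abs(Y-b)<10,0]
        lo.append(q.min());hi.append(q.max())
    print("front slope mrad",np.polyfit(bins,lo,1)[0]*1000,"back",np.polyfit(bins,hi,1)[0]*1000,np.round(hi,1))
```

```text
top ((-115.33920288085938, 69.6710205078125), (220.11708068847656, 32.34064483642578), 89.77599334716797) [-131.89752   -40.371815] [-99.47056 179.76123]
front slope mrad 4.189462832180036 back -3.390801990972628 [ -99.6  -99.5 -100.6 -100.5 -100.4 -100.7 -100.4 -100.3 -100.6 -100.5
 -100.4]
side ((-117.49829864501953, 77.61201477050781), (205.79681396484375, 31.678617477416992), 89.95148468017578) [-133.37737   -25.279945] [-101.624756  180.51065 ]
front slope mrad -4.665983381926108 back 4.275120682317935 [-103.7 -101.7 -102.5 -101.9 -102.  -102.1 -102.2 -101.6 -101.7 -102.4
 -101.8]
```

Run:
```python
from h import *
a=np.load("top0.npz")['p'];b=np.load("top19.npz")['p']
d=(cv2.absdiff(a,b).max(2)>60).astype(np.uint8)
for nm,(x0,y0,x1,y1) in dict(offcuts=(430,195,460,258),hammer=(465,220,555,270),square=(200,110,240,165),jar=(278,278,306,308),oil=(460,155,500,190),screwdriver=(370,262,432,300),angle=(105,225,150,245)).items(): print(nm,d[y0:y1,x0:x1].sum())
bot.finish_job()
```

```text
offcuts 0
hammer 0
square 0
jar 49
oil 0
screwdriver 61
angle 0
the job is handed in; nothing more can be done
```

The job is handed in at about 23 s of the 72 s allowed. The strip is set up against the fence and the length stop, and the blade arm rests fully open.

**What I did:** I gripped the knob, lifted the arm to about 0.91 rad and let go, and it swung fully open by itself. I then gripped the strip, laid it on the bed just clear of the fence and released it. With the fingers closed I pushed it against the fence, then against the stop, then against the fence once more. Contact showed at about 6–8 N each time.

**Last checks:**
- **Strip:** in shear axes, the top camera puts it at x −131 to −100 mm and y −40 to +180 mm. I measured the fence at about x = −101 mm and the stop at about y = −40 mm. It is square to within about 0.3°.
- **Arm and gripper:** the blade arm stood open, and the gripper was clear and touching nothing.

**What failed or disagreed:**
- **First grasp:** the fingers slid over the strip's edges and moved it a few millimetres. I reopened, went lower and gripped it properly.
- **Side camera:** it puts the strip about 2 mm farther from the fence than the top camera does, which is the calibration tolerance. From that view the stop plate hides the strip's right end, so that contact rests on the top view and the force felt.
- **Other things on the bench:** comparing the first and last top images, the off-cuts, hammer, try square, oil can and the visible part of the angle showed no change. The areas around the jar and the screwdriver had about 50 to 60 changed pixels each. I took these for moved robot shadows and did not check further; neither looked moved in the image.

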